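Lock the depth-stop nuts of the eye-setting press

ROBOT

A 7-joint arm with a two-finger parallel gripper is mounted at the origin on the work surface. World frame = base frame: x ahead of the robot, y to its left, z up, the work surface at z = 0. Lengths are in m, angles in rad, forces in N, time in s.
With the tool pointing down it reaches from about 0.4 to 0.85 m from the base axis. Payload 10.4 kg.
Tool frame: the origin (TCP) lies midway between the tips of the shut fingers; the grasp point (between the pads) lies 19 mm behind it; z points along the fingers, x is the direction in which the jaws open and shut, and the axes are right-handed (so a half turn about z gives the same grasp; the last joint's range is limited). The gripper opens to 85 mm and grips with 20 to 120 N. Pads are 22 mm wide; open, the fingers measure 114 mm over their backs; the gripper's body (76 mm by 85 mm) begins 54 mm behind the grasp point. The pads swing forward as they close: fully open they stand 13 mm farther back than shut.
Start: joints at [-1.324, 0.332, -0.065, 1.46, 0.022, 1.35, -0.088], TCP at [0.167, 0.602, 0.231] pointing down, gripper open.
Joint ranges: [-2.6, 2.6], [-0.5, 2.12], [-1.47, 1.34], [0.16, 2.42], [-1.27, 4.41], [0.06, 2.06], [-2.6, 2.6]. Speed limits (rad/s): [2.22, 2.22, 2.79, 2.79, 3.14, 3.14, 3.14].

INTERFACE

Orientations are given as a unit quaternion [x, y, z, w].
In Python, from workcell import manip, cams gives the robot as it stands.
- The arm moves only by the tool move_arm, never from a script. Its argument "moves" is a list of rows, each a list of 7 numbers: the turn, a rotation vector about the tool's x, y, z in degrees, then the shift along the tool's x, y, z in m, then the finger opening in m, from 0 to 0.0854. A call has 1 to 10 rows; each row is the pose to reach, as a shift and turn from the pose commanded when the call began, along the tool's axes at that moment; what a row does not reach only later rows make up. A row lasts 1/10 s, in which the tool goes at most 50 mm and 8.59 degrees, less where a joint would pass 70% of its speed; a pose out of reach is approached as far as the arm can. A call with a gripper value outside its range is refused whole. The fingers move at their own pace and stop on an object; "grip_force" is the grip in N (left out, the last holds). Time passes only in rows, so rows that repeat a pose let the fingers close. It gives the time, the measured TCP pose, the force and the opening at its end, in the units of the state.
- manip.get_obs(): the state, without advancing time (a new reading comes with each control period).
- cams.camera(name): name is "side" or "top"; returns the picture (480x640x3 uint8, red, green, blue); there is no depth.
- cams.camera_params(name): a dict with "fx", "fy", "cx", "cy" (pixels), "xyz" and "rotation" of the camera in the world. Camera axes: x right, y up, looking along -z (the intrinsics and any distortion apply to the point x, -y, -z); pixel columns grow to the right and rows downward; lengths in m; the calibration is good to about 2 mm. A picture is of the moment at which its call begins. camera_params takes no time and is no camera call.
- manip.hand_in(): hands the job in, once; it reports no verdict.
The state is a dict: "clock": time; "joint_pos": joint angles; "joint_velocities": joint speeds; "tau": joint torques, N m; "position": TCP position; "ee_rot": TCP orientation; "ft_force": force on the tool from outside, world axes, zero at the start; "torque": the same for the moment, N m; "grip_width": opening from 0.0 (shut) to 1.0 (fully open).
Only numpy, scipy, OpenCV 4.12 (cv2) and the standard library are available. Lean on these libraries where they do the work, as an engineer would, in place of code of your own. Each camera call takes 0.05 s, during which the arm holds its last target. There are 200 camera calls.

TASK

The depth stop of the hand press has just been set: the lower nut on the threaded rod is where it must stay, but the jam nut above it is still loose. Put the big spanner on the lower nut with its handle against the round ram guide, so that this nut cannot turn along, and then turn the jam nut clockwise until it is firmly locked against it, at about 1 N m, without overtightening it or forcing the spanner. Then take the spanner off without turning the lower nut and lay it flat on the bench, clear of the press; leave everything else alone.

Things in the scene. Friction and masses are not known exactly. Their poses are not given: they have to be found in the camera images.
- press: grey hand press for setting toy eyes, bolted down; origin at the centre of its base on the bench, +x points to its column (back), z up. Base 280 x 200 x 22 mm, from x = -160 to +120 mm; column 50 x 70 mm at x = 85 mm, top at z = 205 mm. All of it is rigid except the two nuts on the depth rod
- guide_top (a point): centre of the top of the ram guide, a vertical cylinder 50 mm across standing from z = 150 to 192 mm (ram through it up to 211 mm) on a round flange 92 mm across with a flat top at z = 150 mm; the big spanner's handle is to lean on the guide
- rod_top (a point): top end of the threaded depth rod, 20 mm thick, z = 205 mm, upright, 101 mm from the guide's axis at the right of the press; 21 mm of it stands out above the jam nut. It passes through a lug 56 mm across whose flat top is at z = 150 mm, level with the flange
- lever_ball (a point): centre of the 34 mm ball on the hand lever, which runs 13 mm thick from the press's left side (its y = +98 mm, z = 166 mm) down and forward; not to be used, keep clear of it
- stop_nut: lower nut on the depth rod, plain hexagon 30 mm across flats, 16 mm high; origin on the rod axis at its underside, 0.5 mm above the lug, z up; its x axis is parallel to one pair of flats (those at y = +-15 mm). The spanner goes on along this x axis, moving to +x, handle pointing to -x. The nut turns with 0.35 N m of friction and, unless held, along with the jam nut
- lean_point (a point): 95 mm from the rod axis on the lower nut's -x side, 5 mm above the nut's underside: the handle's centre line passes here when the spanner is on. The ram guide is then beside it, on the clockwise side; the handle just touches it or is up to 0.05 rad short; the jaw has 0.07 rad of play either way, so bring it in turned a little anticlockwise. Flange and lug carry the spanner at z = 150 mm
- stop_corner (a point): a corner of the lower nut, 17.3 mm from the rod axis on the nut's +x side, at half its height; shows whether the nut has turned
- jam_nut: upper nut, equal hexagon 30 mm across flats, 16 mm high; origin on the rod axis at its underside, 16 to 17 mm above that of the lower nut; x axis parallel to one pair of flats, z up. Right-hand thread: clockwise from above tightens. It turns with 0.2 N m of friction and starts 0.4 to 0.9 rad short of meeting the lower nut, unknown, to be felt
- jam_mark (a point): small punch dot in the jam nut's top face, 13.5 mm from the rod axis. Once the nut has met the lower one it turns on only against 0.6 N m plus 4 N m per rad (a wrist that stands still reads some 0.25 N m less); at 1.7 N m it is overtightened. Grip it hard. Let go, it stays locked, after easing back to 0.15 rad past meeting if turned farther
- spanner: the bigger of two double open-end spanners, 240 mm, lying flat; origin at the centre of its bigger jaw (where the nut goes) on the underside; that jaw opens to +x, handle to -x, z up. 10 mm thick, 0.22 to 0.35 kg, centre of mass near x = -95 mm. Big jaw 31.2 mm wide, 49 mm over the prongs, throat at x = -19 mm; handle 20 mm wide; other jaw (25.5 mm, not for this nut) at x = -215 mm
- spanner_tip (a point): midway between the rounded tips of the big spanner's prongs, 14 mm ahead of the jaw centre, at half thickness. The head passes between ram guide and rod only when lowered from above with the jaw centre 33 to 42 mm short of the rod axis (38 mm is best), then slid on; draw it off the same way
- spanner_grip (a point): place on the big spanner's handle, 160 mm from the jaw centre, at half thickness; a grip here stays clear of the press when the spanner is on the nut
- small_spanner: smaller double-ended spanner, 170 mm long, to be left alone; origin at its jaw centre
- eye_tray: white tray of plastic toy eyes, 120 x 90 x 28 mm, to be left alone; origin at the centre of its underside
- blue_case: blue plastic case, 100 x 190 x 42 mm, to be left alone; origin at the centre of its underside
- jar: white jar, 68 mm across, 95 mm tall, to be left alone; origin at the centre of its underside
- cone: yellow cone of thread, 68 mm across, 118 mm tall, to be left alone; origin at the centre of its underside
- spare_nut: small loose hex nut, 19 mm across flats, to be left alone; origin at the centre of its underside
- screwdriver: screwdriver, 190 mm, to be left alone; origin at its underside
- scissors: scissors with blue handles, 180 mm, to be left alone; origin at the pivot
Things that resemble listed ones, but are neither listed nor needed, are in the scene too. What is shaped like the spanner but orange is not meant.

How it is judged:
On the way, in this order (a step that is already met when the one before it is completed fails the run):
1. the big spanner's jaw is on the lower nut (horizontal distance between spanner and stop_nut below 0.006 m and z of spanner in the frame of stop_nut between -0.004 and 0.009 m), for 0.2 s.
2. the jam nut is locked against the lower nut while the spanner is still on it (all of step 1 and y of jam_mark in the frame of stop_nut below -0.00094 m and distance of stop_corner from where it was at the start of the episode below 0.006 m), for 0.2 s.
At the end, for the whole second after the job is handed in: the jam nut is at least 0.07 rad (0.9 N m) past the point where it meets the lower nut and has never been past 0.28 rad (1.7 N m); the lower nut is turned less than 20 degrees (6 mm at its corner) from where it was; the big spanner lies flat and still on the bench, touching no part of the press (y of jam_mark in the frame of stop_nut below -0.00094 m and distance of stop_corner from where it was at the start of the episode below 0.006 m and height (world z) of spanner below 0.008 m and angle between spanner's own z axis and vertical below 0.1 rad and linear speed of spanner below 0.02 m/s and contact force between spanner and press below 0.1 N).
It fails at once if the jam nut was overtightened (1.7 N m or more) (y of jam_mark in the frame of stop_nut below -0.00373 m).
It fails at once if the lower nut was turned from its setting by more than 20 degrees (distance of stop_corner from where it was at the start of the episode above 0.006 m).
It fails at once if the spanner was forced against the press or the lower nut (over 120 N) (contact force between spanner and press above 120 N).
It fails at once if a bystander was disturbed (moved more than 25 mm) (distance of any of small_spanner, eye_tray, blue_case, jar, cone, screwdriver, scissors, spare_nut from where it was at the start of the episode above 0.025 m).
It also fails if it takes over 70 s, if anything falls off the work surface, if the arm or the gripper's body presses on something with over 40 N, if the wrist force passes 120 N, or if a joint passes its speed limit or range.

## Working session

There is one attempt and no reset: what is moved stays moved. The work goes in short steps, Python scripts to look and compute and a tool call to move; the robot and the scene stay as the last step left them, time stands still between calls to the robot, and variables do not carry over. Pictures are saved under pics/ and viewed, about 8 in all and at most 12, crops included, and the job is handed in when it is done.

Besides the shell and the picture viewer there is one more tool, called after ">>>" as name(argument=value, ...), one argument or row to a line, values as JSON. move_arm: Moves the arm, as the interface text tells. Its arguments: {"type":"object","properties":{"moves":{"type":"array","items":{"type":"array","items":{"type":"number"}}},"grip_force":{"type":"number"}},"required":["moves"]}

```bash
ls; mkdir -p pics
python3 - <<'E'
from workcell import manip, cams
import cv2
for n in ("side","top"):
    im=cams.camera(n); cv2.imwrite(f"pics/{n}0.png",im[:,:,::-1]); print(n,cams.camera_params(n))
print(manip.get_obs())
E
```

```text
pics
side {'fx': 578.4870318358762, 'fy': 578.4870318358762, 'cx': 311.58997940450206, 'cy': 233.15806385977902, 'xyz': array([-0.06859086,  1.09078375,  1.17212548]), 'rotation': array([-0.10684922,  0.40490706,  0.87466387, -0.24412421])}
top {'fx': 477.16235997724846, 'fy': 477.16235997724846, 'cx': 310.6905395846783, 'cy': 239.44141542856644, 'xyz': array([0.37643231, 0.06015433, 1.2402948 ]), 'rotation': array([ 0.05136002, -0.06968106, -0.69347462,  0.71526194])}
{'clock': 0.1, 'joint_pos': array([-1.32361175,  0.33282536, -0.06466591,  1.46086419,  0.02161484,
        1.34989342, -0.08852566]), 'joint_velocities': array([-0.00093749, -0.00165754,  0.00101131, -0.00276839,  0.00025567,
       -0.00079002, -0.00118333]), 'tau': array([ 1.23138179e-03, -6.26733112e+01,  4.91781032e-02, -3.92438078e+01,
        1.64155959e-02,  6.91007066e-03, -7.35405797e-05]), 'position': array([0.16651514, 0.60206072, 0.23058171]), 'ee_rot': array([ 7.95788057e-01,  6.05574891e-01, -4.88733736e-04,  4.24557351e-04]), 'ft_force': array([ 0.64680634, -0.75698783, -0.41035818]), 'torque': array([ 0.02858871, -0.0490388 ,  0.03960352]), 'grip_width': 0.99884480967417}
```

View pics/side0.png

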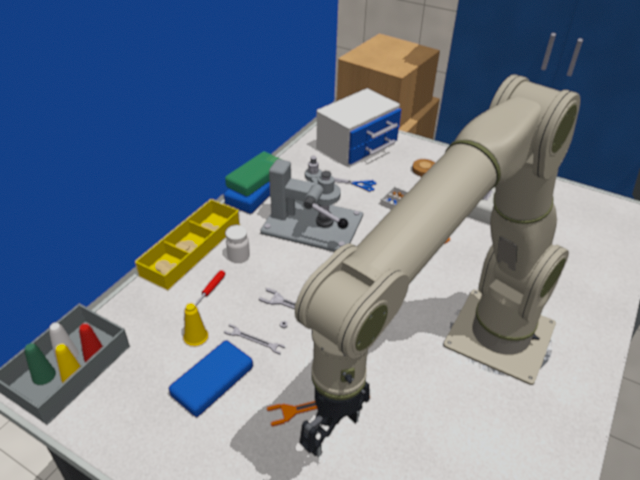

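View pics/top0.png

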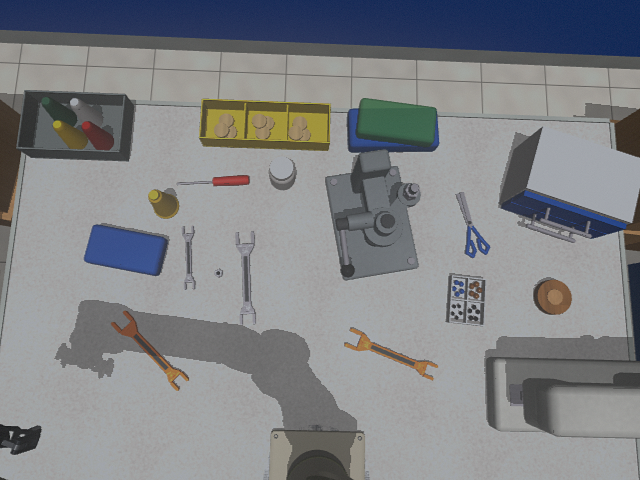

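The candidates for the big spanner are the grey one at top (246,278), the small grey one at (189,257), and orange ones at (150,350) and (391,353). I choose the grey one at (246,278). The press guide is at (383,222), the rod at (410,192) and the lever ball at (347,270). Next are close crops.

```bash
cat > h.py <<'E'
import numpy as np, cv2
from scipy.spatial.transform import Rotation as R
from workcell import manip, cams
P={n:cams.camera_params(n) for n in("side","top")}
def ray(n,u,v):
    p=P[n]; d=np.array([(u-p['cx'])/p['fx'],-(v-p['cy'])/p['fy'],-1])
    return p['xyz'],R.from_quat(p['rotation']).apply(d)
def plane(n,u,v,z):
    o,d=ray(n,u,v); return o+d*(z-o[2])/d[2]
def proj(n,X):
    p=P[n]; c=R.from_quat(p['rotation']).inv().apply(np.asarray(X)-p['xyz'])
    return np.array([p['cx']-p['fx']*c[0]/c[2], p['cy']+p['fy']*c[1]/c[2]])
def tri(a,b):
    (o1,d1),(o2,d2)=a,b; A=np.stack([d1,-d2],1); s=np.linalg.lstsq(A,o2-o1,rcond=None)[0]
    p,q=o1+s[0]*d1,o2+s[1]*d2; return (p+q)/2,np.linalg.norm(p-q)
E
python3 - <<'E'
from h import *
t=cv2.imread("pics/top0.png"); s=cv2.imread("pics/side0.png")
a=cv2.resize(t[225:330,205:290],None,fx=5,fy=5,interpolation=cv2.INTER_CUBIC)
b=cv2.resize(t[170:250,350:430],None,fx=7,fy=7,interpolation=cv2.INTER_CUBIC)[:525]
c=np.zeros((560,800,3),np.uint8)
b=cv2.resize(t[172:247,362:427],None,fx=5.7,fy=5.7,interpolation=cv2.INTER_CUBIC)
c[:525,:425]=a; c[:b.shape[0],429:429+b.shape[1]]=b
cv2.imwrite("pics/c1.png",c)
cv2.imwrite("pics/c2.png",cv2.resize(s[145:255,255:365],None,fx=5.4,fy=5.4,interpolation=cv2.INTER_CUBIC))
# spanner mask
print(plane("top",246,278,0.005),plane("top",245,240,.005),plane("top",247,318,.005))
print("guide",plane("top",383,222,.205),"rod",plane("top",411,188,.205))
E
```

```text
[0.48419893 0.19522847 0.005     ] [0.58354655 0.20295868 0.005     ] [0.38246607 0.18744645 0.005     ]
guide [ 0.60084231 -0.12405268  0.205     ] rod [ 0.68149066 -0.18735559  0.205     ]
```

View pics/c1.png

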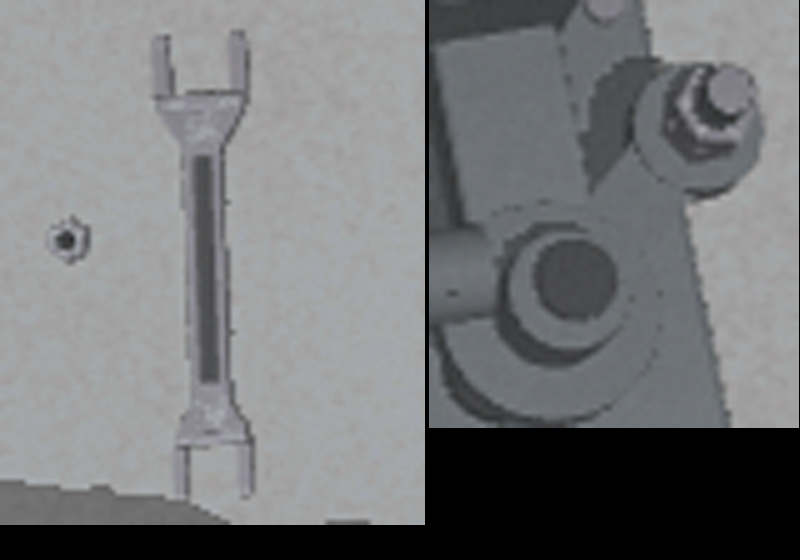

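View pics/c2.png

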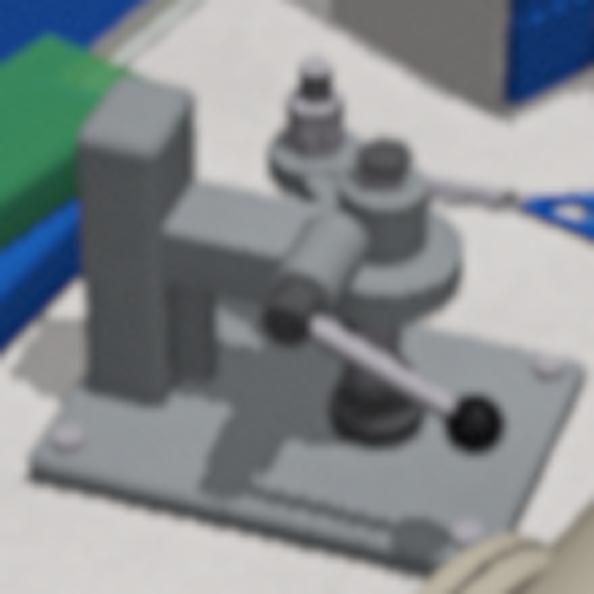

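The crops show that the big jaw is the far one, at about (245,238) in top, because its prongs are wider apart. The rod's top disc is near top (415.5,188) and the ram disc near (387.6,221).

Run:
```python
from h import *
t=cv2.imread("pics/top0.png"); s=cv2.imread("pics/side0.png"); g=cv2.cvtColor(t,cv2.COLOR_BGR2GRAY)
def blob(im,x0,x1,y0,y1,f,up=8):
    r=cv2.resize(cv2.cvtColor(im[y0:y1,x0:x1],cv2.COLOR_BGR2GRAY),None,fx=up,fy=up,interpolation=cv2.INTER_CUBIC)
    m=f(r).astype(np.uint8); cs,_=cv2.findContours(m,cv2.RETR_EXTERNAL,cv2.CHAIN_APPROX_NONE)
    c=max(cs,key=cv2.contourArea); (u,v),rad=cv2.minEnclosingCircle(c); M=cv2.moments(c)
    q=lambda a,b:((a+.5)/up-.5+x0,(b+.5)/up-.5+y0)
    return q(u,v),q(M['m10']/M['m00'],M['m01']/M['m00']),rad/up,(M['m00']/np.pi)**.5/up
for thr in(75,80,85): print("ram",blob(t,380,396,212,230,lambda r:r<thr))
for thr in(115,125,135): print("rod",blob(t,409,421,181,194,lambda r:r>thr))
ram=np.array(blob(t,380,396,212,230,lambda r:r<80)[1]); rod=np.array(blob(t,409,421,181,194,lambda r:r>125)[1])
G=plane("top",*ram,.211); Q=plane("top",*rod,.205); print(G,Q,np.linalg.norm((G-Q)[:2]))
print("side proj of rod,ram",proj("side",Q),proj("side",G))
r=s[145:175,300:345]; print(cv2.cvtColor(s[150:166,305:322],cv2.COLOR_BGR2GRAY))
# spanner: local contrast, central line
roi=g[228:330,230:265]; print(np.array([g[y,236:258] for y in (234,236,262,280,298,320)]))
hsv=cv2.cvtColor(t,cv2.COLOR_BGR2HSV); print(hsv[280,236:258].tolist()); print(t[200:203,425:432].tolist())
```

```text
ram ((387.07692289352417, 220.48740005493164), (386.23851890483934, 220.5082251962379), 7.220073223114014, 5.930074370136638)
ram ((386.965922832489, 220.65560150146484), (387.1138264566584, 220.59656313731438), 7.438179969787598, 7.012942621423726)
ram ((386.9617600440979, 220.67724323272705), (387.1103013278035, 220.61408299575618), 7.588659763336182, 7.1809610472257885)
rod ((414.5, 187.0), (415.84238628017124, 185.94315116632475), 8.757597923278809, 5.720902198889331)
rod ((414.5, 187.0), (415.6526687661499, 185.3532340116279), 8.757597923278809, 5.065938666581754)
rod ((414.5, 186.0625), (416.50768445968004, 183.2881937642834), 8.093461036682129, 3.563017472250798)
[ 0.60303409 -0.13212897  0.211     ] [ 0.68807316 -0.19798631  0.205     ] 0.10755851170447142
side proj of rod,ram [312.33225338 156.19866666] [325.82836801 173.43219898]
[[205 205 206 206 206 206 206 206 205 199 188 175 161 145 130 118 110]
 [205 205 206 206 206 207 207 207 207 206 204 199 190 179 160 137 124]
 [206 206 206 207 207 208 208 207 208 208 208 208 206 201 186 165 147]
 [206 206 206 207 207 208 208 207 2
[... 1437 characters left out ...]
 156 163]]
[[100, 9, 169], [105, 3, 165], [0, 2, 161], [105, 3, 165], [103, 11, 170], [90, 6, 169], [120, 8, 132], [124, 14, 147], [114, 12, 108], [120, 6, 84], [128, 12, 84], [105, 13, 81], [124, 15, 140], [124, 14, 147], [120, 3, 101], [0, 0, 157], [90, 5, 167], [100, 5, 167], [120, 2, 164], [0, 0, 163], [100, 5, 167], [90, 3, 166]]
[[[162, 163, 161], [164, 164, 163], [161, 161, 161], [161, 160, 162], [158, 159, 158], [159, 160, 160], [166, 165, 162]], [[167, 166, 163], [167, 167, 162], [164, 164, 163], [162, 161, 162], [164, 162, 161], [163, 163, 163], [165, 165, 163]], [[166, 165, 160], [165, 163, 162], [159, 159, 160], [158, 158, 160], [162, 161, 161], [161, 161, 162], [158, 159, 160]]]
```

Run:
```python
from h import *
t=cv2.imread("pics/top0.png")
c=cv2.resize(t[174:212,394:428],None,fx=16,fy=16,interpolation=cv2.INTER_LANCZOS4)[:600]
c=np.clip((c.astype(float)-40)*1.7,0,255).astype(np.uint8)
cv2.imwrite("pics/c3.png",c)
G=plane("top",387.0,220.65,.211)
for z,uv in ((.205,(414.6,187.5)),): 
    Q=plane("top",*uv,z); print(G,Q,np.linalg.norm((G-Q)[:2]))
for z in (.205,.1835,.1665,.150): print(z,(proj("top",[*Q[:2],z])-[394,174]+.5)*16)
# spanner edges: handle mid between edge points rows 255-300, prong mid at tips
g=cv2.cvtColor(t,cv2.COLOR_BGR2GRAY).astype(float)
pts=[]
for v in range(256,304,4):
    row=g[v]; x=np.arange(238,256); w=np.clip(155-row[238:256],0,None); w=(w>0)
    xs=x[w]; pts.append(((xs.min()+xs.max())/2,v,xs.max()-xs.min()+1))
pts=np.array(pts); print(pts.tolist())
W=np.array([plane("top",u,v,.009) for u,v,_ in pts]); a=np.polyfit(W[:,0],W[:,1],1); print("handle y=ax+b",a)
for uv in((237.2,232),(253,231.5),(245,243.7),(254.5,323.5),(241.5,324),(247.5,312.8)): print(uv,plane("top",*uv,.009))
```

```text
[ 0.60290431 -0.13187582  0.211     ] [ 0.68295968 -0.19554687  0.205     ] 0.1022881538395178
0.205 [337.6 224. ]
0.1835 [301.32280545 265.41243593]
0.1665 [273.61322357 297.04446532]
0.15 [247.50242336 326.85139647]
[[245.0, 256.0, 9.0], [245.0, 260.0, 9.0], [245.0, 264.0, 9.0], [245.5, 268.0, 8.0], [245.5, 272.0, 8.0], [246.0, 276.0, 9.0], [246.0, 280.0, 9.0], [246.5, 284.0, 10.0], [246.0, 288.0, 9.0], [246.0, 292.0, 9.0], [246.0, 296.0, 9.0], [246.5, 300.0, 8.0]]
handle y=ax+b [0.08486223 0.15437307]
(237.2, 232) [0.60339904 0.22391058 0.009     ]
(253, 231.5) [0.60612414 0.18280737 0.009     ]
(245, 243.7) [0.573107   0.20198945 0.009     ]
(254.5, 323.5) [0.36925256 0.1673974  0.009     ]
(241.5, 324) [0.36707546 0.20013997 0.009     ]
(247.5, 312.8) [0.39551482 0.18643465 0.009     ]
```

View pics/c3.png

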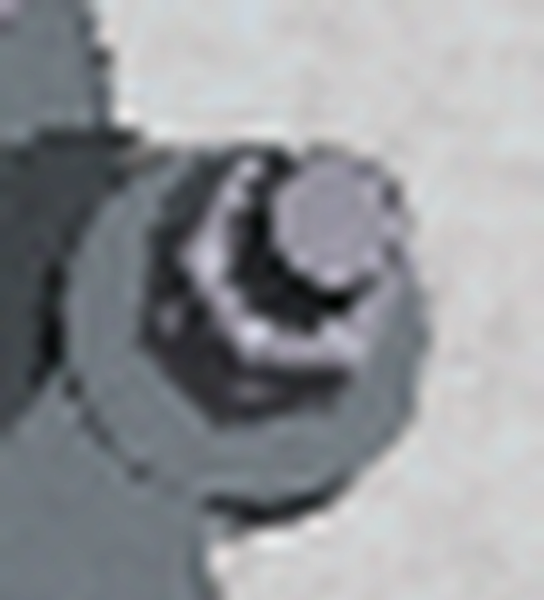

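The jam nut's corners and the stop nut's corner at zoom (215,425) fit the expected 252° image direction of the handle. The rod-to-guide distance measures 102.3 mm against 101 mm. I move over the rod first and feel its axis with a light grip on the bare rod.

>>> move_arm(
  moves=[
    [0,0,0,-0.632,0.71,-0.06,0.05],
    [0,0,0,-0.632,0.71,-0.06,0.05],
    [0,0,0,-0.632,0.71,-0.06,0.05],
    [0,0,0,-0.632,0.71,-0.06,0.05],
    [0,0,0,-0.632,0.71,-0.06,0.05],
    [0,0,0,-0.632,0.71,-0.06,0.05],
    [0,0,0,-0.632,0.71,-0.06,0.05],
    [0,0,0,-0.632,0.71,-0.06,0.05],
    [0,0,0,-0.632,0.71,-0.06,0.05],
    [0,0,0,-0.632,0.71,-0.06,0.05],
  ],
  grip_force=20,
)

```text
clock: 1.1
position: [0.438, 0.1813, 0.2629]
ee_rot: [0.796, 0.606, 0.0, -0.0]
ft_force: [0.4, 1.1, -0.2]
grip_width: 0.584
```

```bash
cat >> h.py <<'E'
def go(x,y,z,ax,o=None):
    "tool-frame turn (deg about z) and shift to reach xyz with tool x at world angle ax deg, pointing down"
    o=o or manip.get_obs(); T=R.from_quat(o['ee_rot'])
    a=np.radians(ax); D=R.from_matrix(np.array([[np.cos(a),np.sin(a),0],[np.sin(a),-np.cos(a),0],[0,0,-1.]]))
    rv=np.degrees((T.inv()*D).as_rotvec()); d=T.inv().apply(np.array([x,y,z])-o['position'])
    X=T.apply([1,0,0]); print("t",o['clock'].round(2) if hasattr(o['clock'],'round') else o['clock'],"pos",o['position'].round(4),"ax",np.degrees(np.arctan2(X[1],X[0])).round(2),"F",o['ft_force'].round(1),"M",o['torque'].round(2),"w",round(o['grip_width']*.0854,4))
    print("turn",rv.round(2),"shift",d.round(4))
E
python3 - <<'E'
from h import *
go(.683,-.1955,.29,74.0)
# jam nut corner directions, world
Q=plane("top",414.6,187.5,.205)
for p in((245,160),(190,250),(250,345),(360,355)):
    w=plane("top",p[0]/16-.5+394,p[1]/16-.5+174,.182)-Q; print(np.degrees(np.arctan2(w[1],w[0])).round(1),np.hypot(w[0],w[1]).round(4))
E
```

```text
t 1.1 pos [0.438  0.1813 0.2629] ax 74.55 F [ 0.4  1.1 -0.2] M [ 0.04 -0.12 -0.01] w 0.0498
turn [-0.01 -0.02  0.55] shift [-0.2979  0.3366 -0.0272]
25.9 0.0177
82.3 0.0159
148.5 0.0137
-145.2 0.0153
```

>>> move_arm(
  moves=[
    [0,0,0.5,-0.298,0.3366,-0.027,0.05],
    [0,0,0.5,-0.298,0.3366,-0.027,0.05],
    [0,0,0.5,-0.298,0.3366,-0.027,0.05],
    [0,0,0.5,-0.298,0.3366,-0.027,0.05],
    [0,0,0.5,-0.298,0.3366,-0.027,0.05],
    [0,0,0.5,-0.298,0.3366,-0.027,0.05],
    [0,0,0.5,-0.298,0.3366,-0.027,0.05],
    [0,0,0.5,-0.298,0.3366,-0.027,0.05],
    [0,0,0.5,-0.298,0.3366,-0.027,0.05],
    [0,0,0.5,-0.298,0.3366,-0.027,0.05],
  ],
)

```text
clock: 2.1
position: [0.6823, -0.201, 0.2862]
ee_rot: [0.801, 0.599, -0.003, 0.0]
ft_force: [0.4, -0.7, 0.1]
grip_width: 0.584
```

Run:
```python
from h import *
go(.683,-.1955,.191,74.0)
for n in("side","top"): cv2.imwrite(f"pics/{n}1.png",cams.camera(n)[:,:,::-1])
s=cv2.imread("pics/side1.png")[110:230,255:375]; t=cv2.imread("pics/top1.png")[140:260,340:460]
cv2.imwrite("pics/c4.png",np.hstack([cv2.resize(a,(400,400),interpolation=cv2.INTER_CUBIC) for a in(s,t)]))
```

```text
t 2.1 pos [ 0.6823 -0.201   0.2862] ax 73.61 F [ 0.4 -0.7  0.1] M [-0.    0.04 -0.01] w 0.0499
turn [-0.22  0.31 -0.39] shift [ 0.006  -0.0005  0.0952]
```

View pics/c4.png

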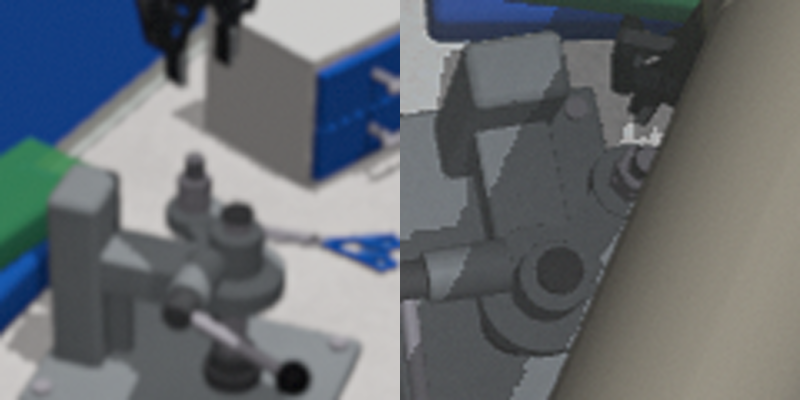

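The side crop shows the fingers above the rod, one on each side of it, with the column clear at about (85,270). I descend half way and let the arm settle.

>>> move_arm(
  moves=[
    [0,0,0,0,0,0.03,0.05],
    [0,0,0,0,0,0.06,0.05],
    [0,0,0,0,0,0.06,0.05],
    [0,0,0,0,0,0.06,0.05],
  ],
)

```text
clock: 2.6
position: [0.6824, -0.1921, 0.2308]
ee_rot: [0.798, 0.603, 0.0, -0.0]
ft_force: [0.1, 0.4, 1.5]
grip_width: 0.582
```

```bash
python3 -c "
from h import *
go(.683,-.1955,.191,74.0)"
```

```text
t 2.6 pos [ 0.6824 -0.1921  0.2308] ax 74.14 F [0.1 0.4 1.5] M [-0.04 -0.07 -0.03] w 0.0497
turn [-0.   -0.06  0.14] shift [-0.0032  0.0015  0.0398]
```

>>> move_arm(
  moves=[
    [0,0,0,-0.003,0.0015,0.02,0.05],
    [0,0,0,-0.003,0.0015,0.039,0.05],
    [0,0,0,-0.003,0.0015,0.039,0.03],
    [0,0,0,-0.003,0.0015,0.039,0.024],
    [0,0,0,-0.003,0.0015,0.039,0.018],
    [0,0,0,-0.003,0.0015,0.039,0.018],
  ],
  grip_force=20,
)

```text
clock: 3.2
position: [0.684, -0.1962, 0.1932]
ee_rot: [0.798, 0.603, 0.001, 0.001]
ft_force: [-1.6, 3.6, 7.0]
grip_width: 0.216
```

```bash
python3 -c "
from h import *
go(.683,-.1955,.191,74.0)
o=manip.get_obs();print(R.from_quat(o['ee_rot']).inv().apply(o['ft_force']))"
```

```text
t 3.2 pos [ 0.684  -0.1962  0.1932] ax 74.1 F [-1.6  3.6  7. ] M [0.82 0.4  0.07] w 0.0185
turn [ 0.15 -0.08  0.1 ] shift [ 0.0004 -0.0011  0.0022]
[ 2.98133049 -2.53936437 -7.04624551]
```

>>> move_arm(
  moves=[
    [0,0,0,0,0,-0.001,0.018],
    [0,0,0,0,0,-0.001,0.018],
    [0,0,0,0,0,-0.001,0.018],
  ],
)

```text
clock: 3.5
position: [0.6839, -0.1963, 0.1932]
ee_rot: [0.798, 0.602, 0.001, 0.0]
ft_force: [1.5, 4.1, 7.1]
grip_width: 0.216
```

```bash
python3 -c "
from h import *
go(.683,-.1955,.191,74.0)
o=manip.get_obs();print(R.from_quat(o['ee_rot']).inv().apply(o['ft_force']))"
```

```text
t 3.5 pos [ 0.6839 -0.1963  0.1932] ax 74.1 F [1.5 4.1 7.1] M [ 0.89 -0.15  0.01] w 0.0184
turn [ 0.12 -0.07  0.1 ] shift [ 0.0005 -0.0011  0.0022]
[ 4.41021327  0.31974646 -7.11707402]
```

>>> move_arm(
  moves=[
    [0,0,0,0.0005,0,0,0.018],
    [0,0,0,0.0005,0,0,0.018],
    [0,0,0,0.0005,0,0,0.018],
  ],
)

```text
clock: 3.8
position: [0.6839, -0.1963, 0.1932]
ee_rot: [0.798, 0.602, 0.001, 0.001]
ft_force: [0.5, 3.7, 6.0]
grip_width: 0.211
```

```bash
python3 -c "
from h import *
go(.683,-.1955,.191,74.0)
o=manip.get_obs();print(R.from_quat(o['ee_rot']).inv().apply(o['ft_force']))"
```

```text
t 3.8 pos [ 0.6839 -0.1963  0.1932] ax 74.07 F [0.5 3.7 6. ] M [ 0.71 -0.13  0.01] w 0.0181
turn [ 0.13 -0.04  0.07] shift [ 0.0005 -0.0011  0.0022]
[ 3.65075325 -0.51258566 -6.00815369]
```

The grip agrees with the vision estimate to 0.5 mm across the handle direction. I let go and go to the spanner.

>>> move_arm(
  moves=[
    [0,0,0,0,0,0,0.05],
    [0,0,0,0,0,0,0.05],
    [0,0,0,0,0,-0.03,0.05],
    [0,0,0,0,0,-0.07,0.05],
    [0,0,0,0,0,-0.09,0.05],
  ],
)

```text
clock: 4.3
position: [0.6834, -0.1975, 0.2851]
ee_rot: [0.799, 0.602, 0.001, 0.001]
ft_force: [0.4, -0.5, 0.3]
grip_width: 0.582
```

```bash
python3 -c "
from h import *
go(.4326,.1906,.10,94.85)"
```

```text
t 4.3 pos [ 0.6834 -0.1975  0.2851] ax 74.0 F [ 0.4 -0.5  0.3] M [ 0.02 -0.05 -0.04] w 0.0497
turn [  0.16   0.08 -20.85] shift [ 0.3041 -0.3486  0.1838]
```

>>> move_arm(
  moves=[
    [0,0,-20.8,0.304,-0.3486,0,0.05],
    [0,0,-20.8,0.304,-0.3486,0,0.05],
    [0,0,-20.8,0.304,-0.3486,0,0.05],
    [0,0,-20.8,0.304,-0.3486,0,0.05],
    [0,0,-20.8,0.304,-0.3486,0,0.05],
    [0,0,-20.8,0.304,-0.3486,0.05,0.05],
    [0,0,-20.8,0.304,-0.3486,0.1,0.05],
    [0,0,-20.8,0.304,-0.3486,0.15,0.05],
    [0,0,-20.8,0.304,-0.3486,0.184,0.05],
    [0,0,-20.8,0.304,-0.3486,0.184,0.05],
  ],
)

```text
clock: 5.3
position: [0.4441, 0.1717, 0.1303]
ee_rot: [0.677, 0.736, 0.001, 0.0]
ft_force: [0.1, 0.8, -0.1]
grip_width: 0.585
```

>>> move_arm(
  moves=[
    [0,0,0,0,0,0,0.05],
    [0,0,0,0,0,0,0.05],
    [0,0,0,0,0,0,0.05],
  ],
)

```text
clock: 5.6
position: [0.4463, 0.1702, 0.1325]
ee_rot: [0.677, 0.736, 0.001, 0.0]
ft_force: [0.6, -0.6, 1.9]
grip_width: 0.584
```

```bash
python3 -c "
from h import *
go(.4326,.1906,.003,94.85)"
```

```text
t 5.6 pos [0.4463 0.1702 0.1325] ax 94.74 F [ 0.6 -0.6  1.9] M [ 0.03  0.01 -0.01] w 0.0499
turn [ 0.11 -0.02 -0.11] shift [ 0.0214 -0.0122  0.1295]
```

>>> move_arm(
  moves=[
    [0,0,0,0.0214,-0.0122,0.04,0.045],
    [0,0,0,0.0214,-0.0122,0.08,0.045],
    [0,0,0,0.0214,-0.0122,0.105,0.045],
    [0,0,0,0.0214,-0.0122,0.105,0.045],
    [0,0,0,0.0214,-0.0122,0.105,0.045],
  ],
)

```text
clock: 6.1
position: [0.4324, 0.1909, 0.0277]
ee_rot: [0.677, 0.736, 0.001, 0.0]
ft_force: [0.7, 0.5, 0.3]
grip_width: 0.524
```

```bash
python3 -c "
from h import *
go(.4326,.1906,.003,94.85)
s=cams.camera('side')[:,:,::-1]; t=cams.camera('top')[:,:,::-1]
print(proj('side',[.4326,.1906,.005]),proj('top',[.4326,.1906,.01]))
cv2.imwrite('pics/c5.png',np.hstack([cv2.resize(s[250:370,220:340],(400,400),interpolation=cv2.INTER_CUBIC),cv2.resize(t[220:340,190:310],(400,400),interpolation=cv2.INTER_CUBIC)]))"
```

```text
t 6.1 pos [0.4324 0.1909 0.0277] ax 94.75 F [0.7 0.5 0.3] M [-0.   -0.07 -0.03] w 0.0448
turn [ 0.08 -0.02 -0.1 ] shift [-0.0003  0.0002  0.0247]
[318.99432133 315.43271185] [246.56741063 298.05959503]
```

View pics/c5.png

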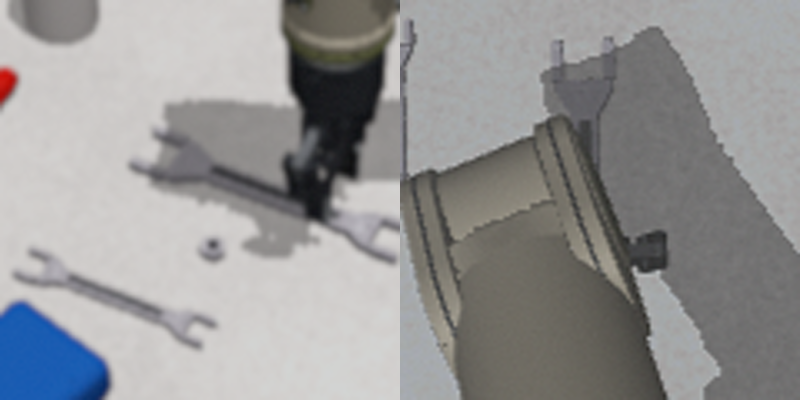

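The side crop shows the fingers over the handle at about (310,200), near the small-jaw end as intended. I descend and grip.

>>> move_arm(
  moves=[
    [0,0,0,0,0,0.015,0.045],
    [0,0,0,0,0,0.025,0.045],
    [0,0,0,0,0,0.025,0.03],
    [0,0,0,0,0,0.025,0.024],
    [0,0,0,0,0,0.025,0.015],
    [0,0,0,0,0,0.025,0.015],
    [0,0,0,0,0,0.025,0.015],
  ],
  grip_force=110,
)

```text
clock: 6.9
position: [0.4314, 0.1914, 0.0024]
ee_rot: [0.677, 0.736, 0.0, -0.0]
ft_force: [-2.1, -1.7, 8.3]
grip_width: 0.198
```

```bash
python3 -c "
from h import *
go(.4326,.1906,.003,94.85)"
```

```text
t 6.9 pos [0.4314 0.1914 0.0024] ax 94.82 F [-2.1 -1.7  8.3] M [-0.42  0.56 -0.12] w 0.0169
turn [ 0.03 -0.04 -0.03] shift [-0.0009  0.0011 -0.0006]
```

>>> move_arm(
  moves=[
    [0,0,0,0,0,-0.03,0.015],
    [0,0,0,0,0,-0.08,0.015],
    [0,0,0,0,0,-0.13,0.015],
    [0,0,0,0,0,-0.18,0.015],
    [0,0,0,0,0,-0.235,0.015],
    [0,0,0,0,0,-0.235,0.015],
    [0,0,0,0,0,-0.235,0.015],
  ],
)

```text
clock: 7.6
position: [0.4314, 0.1915, 0.2378]
ee_rot: [0.677, 0.736, 0.002, 0.0]
ft_force: [0.5, 1.0, -3.8]
grip_width: 0.197
```

```bash
python3 -c "
from h import *
go(.4917,-.1411,.245,74)"
```

```text
t 7.6 pos [0.4314 0.1915 0.2378] ax 94.84 F [ 0.5  1.  -3.8] M [-0.01  0.17  0.03] w 0.0168
turn [ 0.12 -0.13 20.84] shift [-0.3365  0.032  -0.0078]
```

>>> move_arm(
  moves=[
    [0,0,7,-0.04,0.004,-0.008,0.015],
    [0,0,14,-0.08,0.008,-0.008,0.015],
    [0,0,20.8,-0.12,0.012,-0.008,0.015],
    [0,0,20.8,-0.16,0.016,-0.008,0.015],
    [0,0,20.8,-0.2,0.02,-0.008,0.015],
    [0,0,20.8,-0.24,0.024,-0.008,0.015],
    [0,0,20.8,-0.28,0.028,-0.008,0.015],
    [0,0,20.8,-0.31,0.03,-0.008,0.015],
    [0,0,20.8,-0.3365,0.032,-0.008,0.015],
    [0,0,20.8,-0.3365,0.032,-0.008,0.015],
  ],
)

```text
clock: 8.6
position: [0.4898, -0.1453, 0.2425]
ee_rot: [0.8, 0.6, -0.002, -0.0]
ft_force: [-1.4, -0.3, -2.1]
grip_width: 0.196
```

>>> move_arm(
  moves=[
    [0,0,0,0,0,0,0.015],
    [0,0,0,0,0,0,0.015],
    [0,0,0,0,0,0,0.015],
  ],
)

```text
clock: 8.9
position: [0.4911, -0.1401, 0.2438]
ee_rot: [0.798, 0.603, -0.0, -0.0]
ft_force: [0.1, -0.3, -3.1]
grip_width: 0.196
```

```bash
python3 -c "
from h import *
go(.4917,-.1411,.245,74)
s=cams.camera('side')[:,:,::-1]; t=cams.camera('top')[:,:,::-1]
cv2.imwrite('pics/s6.png',s);cv2.imwrite('pics/t6.png',t)
o=manip.get_obs(); T=R.from_quat(o['ee_rot'])
for l in(.161,.175): print('pred',[proj(n,o['position']+T.apply([0,l,-.003])) for n in('side','top')])
cv2.imwrite('pics/c6.png',np.hstack([cv2.resize(s[120:220,270:370],(400,400),interpolation=cv2.INTER_CUBIC),cv2.resize(t[160:260,345:445],(400,400),interpolation=cv2.INTER_CUBIC)]))"
```

```text
t 8.9 pos [ 0.4911 -0.1401  0.2438] ax 74.14 F [ 0.1 -0.3 -3.1] M [0.03 0.16 0.01] w 0.0167
turn [-0.06 -0.01  0.14] shift [-0.0007  0.0009 -0.0012]
pred [array([322.33534965, 150.38448901]), array([414.39693579, 198.41234101])]
pred [array([319.06290907, 148.50163427]), array([416.10198651, 192.43700246])]
```

View pics/c6.png

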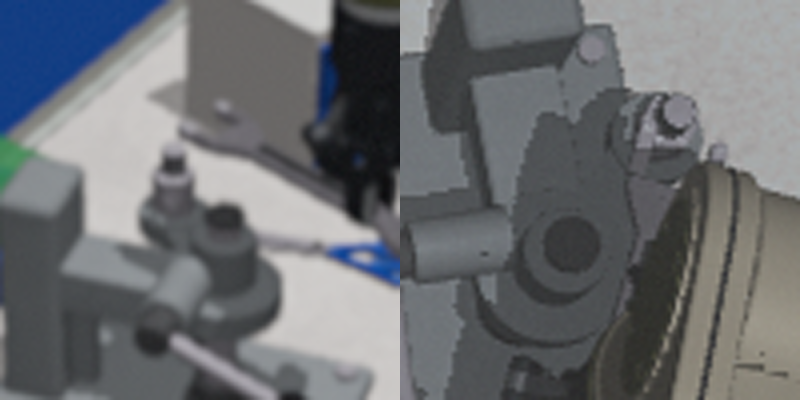

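The prong tips show at side (320.6,149.6) against a predicted (319,148.5), and at top (425,196) against (425,195). The spanner is where I expect it, so I lower it.

>>> move_arm(
  moves=[
    [0,0,0,-0.0007,0.001,0,0.015],
    [0,0,0,-0.0007,0.001,0.02,0.015],
    [0,0,0,-0.0007,0.001,0.04,0.015],
    [0,0,0,-0.0007,0.001,0.06,0.015],
    [0,0,0,-0.0007,0.001,0.08,0.015],
    [0,0,0,-0.0007,0.001,0.085,0.015],
    [0,0,0,-0.0007,0.001,0.087,0.015],
    [0,0,0,-0.0007,0.001,0.087,0.015],
  ],
)

```text
clock: 9.8
position: [0.4924, -0.1423, 0.158]
ee_rot: [0.798, 0.602, 0.0, 0.0]
ft_force: [-0.6, 0.5, -2.5]
grip_width: 0.198
```

```bash
python3 -c "
from h import *
go(.4917,-.1411,.153,74)"
```

```text
t 9.8 pos [ 0.4924 -0.1423  0.158 ] ax 74.05 F [-0.6  0.5 -2.5] M [ 0.07  0.17 -0.01] w 0.0169
turn [ 0.04 -0.01  0.05] shift [ 0.0009 -0.001   0.005 ]
```

>>> move_arm(
  moves=[
    [0,0,0,0.0009,-0.001,0.002,0.015],
    [0,0,0,0.0009,-0.001,0.004,0.015],
    [0,0,0,0.0009,-0.001,0.004,0.015],
    [0,0,0,0.0009,-0.001,0.004,0.015],
  ],
)

```text
clock: 10.2
position: [0.4915, -0.1411, 0.1536]
ee_rot: [0.798, 0.602, 0.0, 0.0]
ft_force: [0.4, 0.3, -2.4]
grip_width: 0.196
```

```bash
python3 -c "
from h import *
go(.683-.161*np.cos(np.radians(16)),-.196+.161*np.sin(np.radians(16)),.153,74)"
```

```text
t 10.2 pos [ 0.4915 -0.1411  0.1536] ax 74.05 F [ 0.4  0.3 -2.4] M [0.1  0.03 0.07] w 0.0167
turn [ 0.02 -0.02  0.05] shift [-0.      0.0382  0.0006]
```

>>> move_arm(
  moves=[
    [0,0,0,0,0.005,0,0.015],
    [0,0,0,0,0.01,0,0.015],
    [0,0,0,0,0.015,0,0.015],
    [0,0,0,0,0.02,0,0.015],
    [0,0,0,0,0.024,0,0.015],
    [0,0,0,0,0.024,0,0.015],
  ],
)

```text
clock: 10.8
position: [0.515, -0.1479, 0.1533]
ee_rot: [0.798, 0.602, -0.0, 0.0]
ft_force: [0.3, -0.4, -2.1]
grip_width: 0.202
```

```bash
python3 -c "
from h import *
go(.683-.161*np.cos(np.radians(16)),-.196+.161*np.sin(np.radians(16)),.153,74)"
```

```text
t 10.8 pos [ 0.515  -0.1479  0.1533] ax 74.04 F [ 0.3 -0.4 -2.1] M [ 0.08 -0.11  0.06] w 0.0172
turn [0.02 0.02 0.04] shift [0.0001 0.0138 0.0003]
```

>>> move_arm(
  moves=[
    [0,0,0,0,0.004,0,0.015],
    [0,0,0,0,0.008,0,0.015],
    [0,0,0,0,0.011,0,0.015],
    [0,0,0,0,0.0138,0,0.015],
    [0,0,0,0,0.0138,0,0.015],
  ],
)

```text
clock: 11.3
position: [0.5281, -0.1516, 0.1533]
ee_rot: [0.798, 0.602, 0.0, 0.0]
ft_force: [0.5, 0.6, -2.4]
grip_width: 0.193
```

```bash
python3 -c "
from h import *
go(.683-.161*np.cos(np.radians(16)),-.196+.161*np.sin(np.radians(16)),.153,74)"
```

```text
t 11.3 pos [ 0.5281 -0.1516  0.1533] ax 74.04 F [ 0.5  0.6 -2.4] M [ 0.08 -0.13  0.09] w 0.0165
turn [0.02 0.   0.04] shift [0.     0.0002 0.0003]
```

>>> move_arm(
  moves=[
    [0,0,0,0,0.001,0,0.015],
    [0,0,0,0,0.002,0,0.015],
    [0,0,0,0,0.003,0,0.015],
    [0,0,0,0,0.003,0,0.015],
  ],
)

```text
clock: 11.7
position: [0.5297, -0.1521, 0.1529]
ee_rot: [0.798, 0.602, -0.001, -0.001]
ft_force: [-6.4, 1.7, -2.1]
grip_width: 0.198
```

```bash
python3 -c "
from h import *
go(.683-.161*np.cos(np.radians(16)),-.196+.161*np.sin(np.radians(16)),.153,74)
s=cams.camera('side')[:,:,::-1]; t=cams.camera('top')[:,:,::-1]
cv2.imwrite('pics/s7.png',s);cv2.imwrite('pics/t7.png',t)
cv2.imwrite('pics/c7.png',np.hstack([cv2.resize(s[130:210,280:360],(400,400),interpolation=cv2.INTER_CUBIC),cv2.resize(t[160:240,360:440],(400,400),interpolation=cv2.INTER_CUBIC)]))"
```

```text
t 11.7 pos [ 0.5297 -0.1521  0.1529] ax 74.04 F [-6.4  1.7 -2.1] M [0.42 1.09 0.04] w 0.0169
turn [-0.13 -0.01  0.04] shift [ 0.0001 -0.0016 -0.0001]
```

View pics/c7.png

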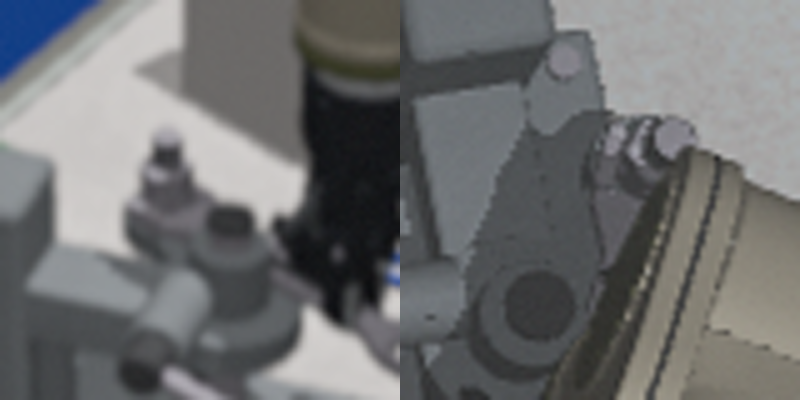

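Contact came 1.6 mm past the nominal seat, where the throat should meet the nut corner (1.7 mm). The side crop shows the head around the lower nut at (160,210). I back off, set it down and release.

>>> move_arm(
  moves=[
    [0,0,0,0,-0.0014,0,0.015],
    [0,0,0,0,-0.003,0.001,0.015],
    [0,0,0,0,-0.003,0.0015,0.015],
    [0,0,0,0,-0.003,0.0015,0.015],
  ],
)

```text
clock: 12.2
position: [0.528, -0.1516, 0.1523]
ee_rot: [0.798, 0.602, 0.0, 0.0]
ft_force: [-1.1, 0.6, 3.1]
grip_width: 0.2
```

```bash
python3 -c "
from h import *
go(.683-.161*np.cos(np.radians(16)),-.196+.161*np.sin(np.radians(16)),.152,74)"
```

```text
t 12.2 pos [ 0.528  -0.1516  0.1523] ax 74.04 F [-1.1  0.6  3.1] M [0.05 0.18 0.03] w 0.0171
turn [ 0.06 -0.02  0.04] shift [0.     0.0002 0.0003]
```

>>> move_arm(
  moves=[
    [0,0,0,0,0,0,0.022],
    [0,0,0,0,0,0,0.036],
    [0,0,0,0,0,0,0.042],
    [0,0,0,0,0,0,0.042],
    [0,0,0,0,0,-0.03,0.042],
    [0,0,0,0,0,-0.07,0.042],
    [0,0,0,0,0,-0.11,0.044],
    [0,0,0,0,0,-0.11,0.044],
  ],
)

```text
clock: 13.0
position: [0.5298, -0.1524, 0.267]
ee_rot: [0.799, 0.602, 0.003, 0.003]
ft_force: [-0.0, -0.9, -0.2]
grip_width: 0.518
```

```bash
python3 -c "
from h import *
print(manip.get_obs()['joint_pos'].round(2))
go(.6835,-.1965,.26,57)
C=plane('top',388,178,.205);print('column right edge',C)
s=cams.camera('side')[:,:,::-1]; t=cams.camera('top')[:,:,::-1]
cv2.imwrite('pics/s8.png',s);cv2.imwrite('pics/t8.png',t)
c=cv2.resize(t[174:212,394:428],None,fx=16,fy=16,interpolation=cv2.INTER_LANCZOS4)[:400]
c=np.clip((c.astype(float)-40)*1.7,0,255).astype(np.uint8)
cv2.imwrite('pics/c8.png',np.hstack([cv2.resize(s[130:230,280:345],(260,400),interpolation=cv2.INTER_CUBIC),c[:400]]))"
```

```text
[-0.45  0.16  0.73  1.64 -0.11  1.37  1.59]
t 13.0 pos [ 0.5298 -0.1524  0.267 ] ax 74.02 F [-0.  -0.9 -0.2] M [-0.01 -0.01 -0.02] w 0.0442
turn [ 0.42 -0.17 17.02] shift [-0.      0.1598  0.0082]
column right edge [ 0.70300036 -0.13515581  0.205     ]
```

View pics/c8.png

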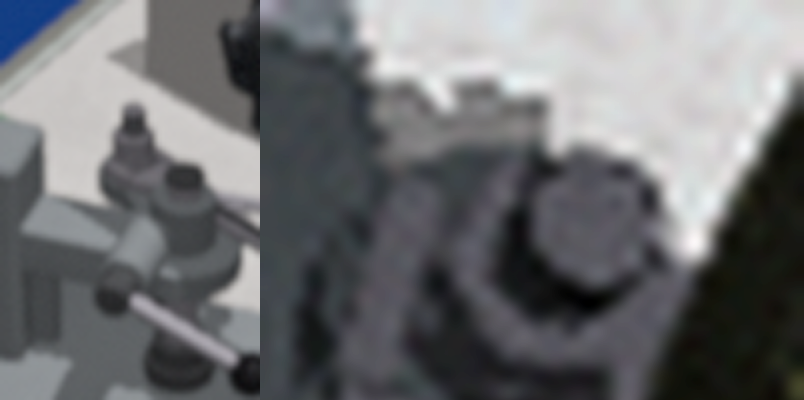

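>>> move_arm(
  moves=[
    [0,0,-8,0,0.03,0,0.05],
    [0,0,-16,0,0.07,0,0.05],
    [0,0,-24,0,0.11,0,0.05],
    [0,0,-32,0,0.14,0,0.05],
    [0,0,-40,0,0.16,0,0.05],
    [0,0,-43,0,0.16,0,0.05],
    [0,0,-43,0,0.16,0,0.05],
    [0,0,-43,0,0.16,0,0.05],
    [0,0,-43,0,0.16,0,0.05],
  ],
)

```text
clock: 14.0
position: [0.6811, -0.1953, 0.2615]
ee_rot: [0.523, 0.852, 0.0, -0.0]
ft_force: [-1.0, 0.9, 0.1]
grip_width: 0.587
```

```bash
python3 -c "
from h import *
print(manip.get_obs()['joint_pos'].round(2))
go(.6833,-.1963,.170,117)"
```

```text
[-0.15  0.56  0.6   1.18 -0.3   1.49  2.44]
t 14.0 pos [ 0.6811 -0.1953  0.2615] ax 116.95 F [-1.   0.9  0.1] M [ 0.06 -0.03 -0.03] w 0.0501
turn [-0.01 -0.04 -0.05] shift [-0.0019  0.0015  0.0915]
```

>>> move_arm(
  moves=[
    [0,0,0,-0.0019,0.0015,0.03,0.05],
    [0,0,0,-0.0019,0.0015,0.06,0.05],
    [0,0,0,-0.0019,0.0015,0.085,0.05],
    [0,0,0,-0.0019,0.0015,0.0915,0.05],
    [0,0,0,-0.0019,0.0015,0.0915,0.05],
  ],
)

```text
clock: 14.5
position: [0.6833, -0.1961, 0.1699]
ee_rot: [0.522, 0.853, -0.0, -0.001]
ft_force: [-0.4, 0.4, -0.2]
grip_width: 0.586
```

```bash
python3 -c "
from h import *
go(.6833,-.1963,.170,117)"
```

```text
t 14.5 pos [ 0.6833 -0.1961  0.1699] ax 117.02 F [-0.4  0.4 -0.2] M [-0.01 -0.    0.04] w 0.0501
turn [-0.05 -0.06  0.02] shift [-0.0002 -0.0001 -0.0001]
```

Now I close, first gently and then harder.

>>> move_arm(
  moves=[
    [0,0,0,0,0,0,0.035],
    [0,0,0,0,0,0,0.03],
    [0,0,0,0,0,0,0.026],
    [0,0,0,0,0,0,0.026],
    [0,0,0,0,0,0,0.026],
  ],
  grip_force=60,
)

```text
clock: 15.0
position: [0.6843, -0.1965, 0.1726]
ee_rot: [0.522, 0.853, 0.001, 0.001]
ft_force: [-2.7, 1.3, 6.6]
grip_width: 0.331
```

```bash
python3 -c "
from h import *
go(.6833,-.1963,.170,117)"
```

```text
t 15.0 pos [ 0.6843 -0.1965  0.1726] ax 117.06 F [-2.7  1.3  6.6] M [0.35 0.59 0.16] w 0.0282
turn [0.13 0.06 0.06] shift [ 0.0007 -0.0008  0.0026]
```

>>> move_arm(
  moves=[
    [0,0,0,0,0,-0.002,0.02],
    [0,0,0,0,0,-0.002,0.02],
    [0,0,4,0,0,-0.002,0.02],
    [0,0,8,0,0,-0.002,0.02],
    [0,0,12,0,0,-0.002,0.02],
    [0,0,16,0,0,-0.002,0.02],
  ],
  grip_force=120,
)

```text
clock: 15.6
position: [0.6842, -0.1964, 0.1731]
ee_rot: [0.637, 0.771, 0.0, 0.001]
ft_force: [0.6, 0.5, 1.5]
grip_width: 0.309
```

```bash
python3 -c "
from h import *
go(.6833,-.1963,.170,101)"
```

```text
t 15.6 pos [ 0.6842 -0.1964  0.1731] ax 100.9 F [0.6 0.5 1.5] M [ 0.12 -0.14  0.22] w 0.0264
turn [ 0.07  0.02 -0.1 ] shift [ 0.0003 -0.0008  0.0031]
```

>>> move_arm(
  moves=[
    [0,0,3,0,0,0,0.02],
    [0,0,5,0,0,0,0.02],
  ],
)

```text
clock: 15.8
position: [0.6842, -0.1964, 0.1731]
ee_rot: [0.669, 0.743, 0.0, 0.0]
ft_force: [-0.2, 0.8, 1.6]
grip_width: 0.306
```

```bash
python3 -c "
from h import *
go(.6833,-.1963,.170,101)"
```

```text
t 15.8 pos [ 0.6842 -0.1964  0.1731] ax 95.94 F [-0.2  0.8  1.6] M [ 0.09 -0.12  0.23] w 0.0261
turn [ 0.07  0.02 -5.06] shift [ 0.0002 -0.0009  0.0031]
```

>>> move_arm(
  moves=[
    [0,0,2,0,0,0,0.02],
    [0,0,4,0,0,0,0.02],
  ],
)

```text
clock: 16.0
position: [0.6842, -0.1964, 0.1731]
ee_rot: [0.695, 0.719, 0.0, 0.0]
ft_force: [-0.3, 1.0, 1.6]
grip_width: 0.303
```

```bash
python3 -c "
from h import *
go(.6833,-.1963,.170,101)"
```

```text
t 16.0 pos [ 0.6842 -0.1964  0.1731] ax 91.99 F [-0.3  1.   1.6] M [ 0.14 -0.14  0.15] w 0.0259
turn [ 0.07  0.01 -9.01] shift [ 0.0001 -0.0009  0.0031]
```

>>> move_arm(
  moves=[
    [0,0,1.5,0,0,0,0.02],
    [0,0,3,0,0,0,0.02],
  ],
)

```text
clock: 16.2
position: [0.6841, -0.1964, 0.173]
ee_rot: [0.713, 0.701, 0.0, 0.0]
ft_force: [0.1, 1.4, 3.7]
grip_width: 0.308
```

```bash
python3 -c "
from h import *
go(.6833,-.1963,.170,101)"
```

```text
t 16.2 pos [ 0.6841 -0.1964  0.173 ] ax 88.98 F [0.1 1.4 3.7] M [ 0.27 -0.13  0.24] w 0.0263
turn [  0.07   0.   -12.02] shift [ 0.0001 -0.0009  0.003 ]
```

>>> move_arm(
  moves=[
    [0,0,1.5,0,0,0,0.02],
    [0,0,3,0,0,0,0.02],
  ],
)

```text
clock: 16.4
position: [0.6841, -0.1964, 0.173]
ee_rot: [0.732, 0.682, 0.0, 0.0]
ft_force: [1.2, 1.3, 5.8]
grip_width: 0.308
```

```bash
python3 -c "
from h import *
go(.6833,-.1963,.170,101)"
```

```text
t 16.4 pos [ 0.6841 -0.1964  0.173 ] ax 85.96 F [1.2 1.3 5.8] M [ 0.38 -0.23  0.34] w 0.0263
turn [  0.07   0.   -15.04] shift [ 0.0001 -0.0009  0.003 ]
```

>>> move_arm(
  moves=[
    [0,0,1.5,0,0,0,0.02],
    [0,0,3,0,0,0,0.02],
  ],
)

```text
clock: 16.6
position: [0.6842, -0.1964, 0.173]
ee_rot: [0.749, 0.662, 0.0, 0.0]
ft_force: [0.8, 1.6, 5.6]
grip_width: 0.306
```

```bash
python3 -c "
from h import *
go(.6833,-.1963,.170,101)"
```

```text
t 16.6 pos [ 0.6842 -0.1964  0.173 ] ax 82.96 F [0.8 1.6 5.6] M [ 0.29 -0.18  0.34] w 0.0261
turn [  0.07   0.   -18.04] shift [-0.     -0.0009  0.003 ]
```

>>> move_arm(
  moves=[
    [0,0,1,0,0,0,0.02],
    [0,0,2,0,0,0,0.02],
  ],
)

```text
clock: 16.8
position: [0.6841, -0.1963, 0.173]
ee_rot: [0.76, 0.649, 0.0, 0.0]
ft_force: [0.9, 1.1, 5.5]
grip_width: 0.305
```

```bash
python3 -c "
from h import *
go(.6833,-.1963,.170,101)"
```

```text
t 16.8 pos [ 0.6841 -0.1963  0.173 ] ax 80.99 F [0.9 1.1 5.5] M [ 0.35 -0.2   0.53] w 0.026
turn [  0.07   0.   -20.01] shift [-0.0001 -0.0008  0.003 ]
```

>>> move_arm(
  moves=[
    [0,0,1,0,0,0,0.02],
    [0,0,2,0,0,0,0.02],
  ],
)

```text
clock: 17.0
position: [0.6842, -0.1964, 0.173]
ee_rot: [0.772, 0.636, 0.0, 0.0]
ft_force: [0.5, 0.8, 5.1]
grip_width: 0.31
```

```bash
python3 -c "
from h import *
go(.6833,-.1963,.170,101)"
```

```text
t 17.0 pos [ 0.6842 -0.1964  0.173 ] ax 79.0 F [0.5 0.8 5.1] M [ 0.28 -0.12  0.55] w 0.0264
turn [  0.07   0.   -22.  ] shift [-0.0001 -0.0009  0.003 ]
```

>>> move_arm(
  moves=[
    [0,0,1,0,0,0,0.02],
    [0,0,2,0,0,0,0.02],
  ],
)

```text
clock: 17.2
position: [0.6842, -0.1964, 0.173]
ee_rot: [0.783, 0.623, 0.0, 0.0]
ft_force: [0.7, 1.8, 4.7]
grip_width: 0.313
```

```bash
python3 -c "
from h import *
go(.6833,-.1963,.170,101)"
```

```text
t 17.2 pos [ 0.6842 -0.1964  0.173 ] ax 77.01 F [0.7 1.8 4.7] M [ 0.22 -0.14  0.74] w 0.0267
turn [  0.07   0.   -23.99] shift [-0.0001 -0.0008  0.003 ]
```

>>> move_arm(
  moves=[
    [0,0,1,0,0,0,0.02],
    [0,0,2,0,0,0,0.02],
  ],
)

```text
clock: 17.4
position: [0.6842, -0.1964, 0.173]
ee_rot: [0.793, 0.609, 0.0, 0.0]
ft_force: [-0.1, 1.4, 7.4]
grip_width: 0.307
```

```bash
python3 -c "
from h import *
go(.6833,-.1963,.170,101)"
```

```text
t 17.4 pos [ 0.6842 -0.1964  0.173 ] ax 75.01 F [-0.1  1.4  7.4] M [ 0.31 -0.1   0.76] w 0.0262
turn [  0.07   0.   -25.99] shift [-0.0002 -0.0008  0.003 ]
```

>>> move_arm(
  moves=[
    [0,0,1,0,0,0,0.02],
    [0,0,1.5,0,0,0,0.02],
  ],
)

```text
clock: 17.6
position: [0.6841, -0.1964, 0.173]
ee_rot: [0.801, 0.598, 0.0, 0.0]
ft_force: [0.9, 0.7, 5.1]
grip_width: 0.308
```

```bash
python3 -c "
from h import *
go(.6833,-.1963,.170,101)"
```

```text
t 17.6 pos [ 0.6841 -0.1964  0.173 ] ax 73.52 F [0.9 0.7 5.1] M [ 0.23 -0.1   0.85] w 0.0263
turn [  0.07   0.   -27.48] shift [-0.0002 -0.0008  0.003 ]
```

>>> move_arm(
  moves=[
    [0,0,1,0,0,0,0.02],
    [0,0,2,0,0,0,0.02],
  ],
)

```text
clock: 17.8
position: [0.6841, -0.1964, 0.173]
ee_rot: [0.811, 0.584, 0.0, 0.0]
ft_force: [1.3, 0.4, 6.0]
grip_width: 0.307
```

```bash
python3 -c "
from h import *
go(.6833,-.1963,.170,101)"
```

```text
t 17.8 pos [ 0.6841 -0.1964  0.173 ] ax 71.53 F [1.3 0.4 6. ] M [ 0.2  -0.05  0.85] w 0.0262
turn [  0.06   0.   -29.47] shift [-0.0002 -0.0008  0.003 ]
```

>>> move_arm(
  moves=[
    [0,0,0,0,0,0,0.02],
    [0,0,0,0,0,0,0.02],
    [0,0,0,0,0,0,0.02],
  ],
)

```text
clock: 18.1
position: [0.6841, -0.1964, 0.173]
ee_rot: [0.811, 0.585, 0.0, 0.0]
ft_force: [0.5, 0.9, 6.2]
grip_width: 0.309
```

```bash
python3 -c "
from h import *
go(.6833,-.1963,.170,101)"
```

```text
t 18.1 pos [ 0.6841 -0.1964  0.173 ] ax 71.55 F [0.5 0.9 6.2] M [ 0.23 -0.17  0.7 ] w 0.0264
turn [  0.06   0.   -29.45] shift [-0.0002 -0.0008  0.003 ]
```

>>> move_arm(
  moves=[
    [0,0,1,0,0,0,0.02],
    [0,0,2,0,0,0,0.02],
  ],
)

```text
clock: 18.3
position: [0.6841, -0.1963, 0.173]
ee_rot: [0.821, 0.57, 0.0, 0.0]
ft_force: [0.7, 1.1, 6.5]
grip_width: 0.305
```

```bash
python3 -c "
from h import *
go(.6833,-.1963,.170,101)"
```

```text
t 18.3 pos [ 0.6841 -0.1963  0.173 ] ax 69.54 F [0.7 1.1 6.5] M [ 0.2  -0.09  0.99] w 0.026
turn [  0.06   0.   -31.46] shift [-0.0003 -0.0008  0.003 ]
```

>>> move_arm(
  moves=[
    [0,0,0,0,0,0,0.02],
    [0,0,0,0,0,0,0.02],
    [0,0,0,0,0,0,0.02],
  ],
)

```text
clock: 18.6
position: [0.6841, -0.1963, 0.173]
ee_rot: [0.821, 0.57, 0.0, 0.0]
ft_force: [0.3, 1.1, 4.8]
grip_width: 0.304
```

```bash
python3 -c "
from h import *
go(.6833,-.1963,.170,101)"
```

```text
t 18.6 pos [ 0.6841 -0.1963  0.173 ] ax 69.56 F [0.3 1.1 4.8] M [ 0.31 -0.09  0.8 ] w 0.026
turn [  0.06   0.   -31.44] shift [-0.0003 -0.0008  0.003 ]
```

>>> move_arm(
  moves=[
    [0,0,1,0,0,0,0.02],
    [0,0,1.5,0,0,0,0.02],
  ],
)

```text
clock: 18.8
position: [0.6842, -0.1963, 0.173]
ee_rot: [0.829, 0.56, 0.0, 0.0]
ft_force: [0.3, 1.1, 5.9]
grip_width: 0.309
```

```bash
python3 -c "
from h import *
go(.6833,-.1963,.170,101)"
```

```text
t 18.8 pos [ 0.6842 -0.1963  0.173 ] ax 68.05 F [0.3 1.1 5.9] M [ 0.21 -0.12  1.05] w 0.0263
turn [ 7.000e-02  1.000e-02 -3.295e+01] shift [-0.0003 -0.0009  0.003 ]
```

>>> move_arm(
  moves=[
    [0,0,0,0,0,0,0.02],
    [0,0,0,0,0,0,0.02],
    [0,0,0,0,0,0,0.02],
  ],
)

```text
clock: 19.1
position: [0.6841, -0.1963, 0.173]
ee_rot: [0.829, 0.56, 0.0, 0.0]
ft_force: [1.6, 1.9, 6.0]
grip_width: 0.306
```

```bash
python3 -c "
from h import *
go(.6833,-.1963,.170,101)"
```

```text
t 19.1 pos [ 0.6841 -0.1963  0.173 ] ax 68.07 F [1.6 1.9 6. ] M [ 0.29 -0.1   0.87] w 0.0261
turn [  0.06   0.   -32.93] shift [-0.0003 -0.0008  0.003 ]
```

The torque is 1.05 N m while moving and 0.87 standing, so the jam nut is locked about 0.12 rad past meeting. I let go, rise, and look.

>>> move_arm(
  moves=[
    [0,0,0,0,0,0,0.034],
    [0,0,0,0,0,0,0.045],
    [0,0,0,0,0,0,0.045],
    [0,0,0,0,0,-0.03,0.045],
    [0,0,0,0,0,-0.06,0.045],
    [0,0,0,0,0,-0.09,0.045],
    [0,0,0,0,-0.05,-0.09,0.045],
    [0,0,0,0,-0.1,-0.09,0.045],
    [0,0,0,0,-0.15,-0.09,0.045],
    [0,0,0,0,-0.15,-0.09,0.045],
  ],
)

```text
clock: 20.1
position: [0.5388, -0.1385, 0.2613]
ee_rot: [0.829, 0.56, 0.001, -0.004]
ft_force: [0.4, 0.7, 0.7]
grip_width: 0.527
```

```bash
python3 -c "
from h import *
a=np.radians(164); go(.6841+.161*np.cos(a),-.1963+.161*np.sin(a),.26,74)
s=cams.camera('side')[:,:,::-1]; t=cams.camera('top')[:,:,::-1]
cv2.imwrite('pics/s9.png',s);cv2.imwrite('pics/t9.png',t)
for l in(60,95,200,215): 
  for b in (160.5,162,164): 
    X=[.6841+l/1e3*np.cos(np.radians(b)),-.1963+l/1e3*np.sin(np.radians(b)),.16]; print(l,b,proj('side',X).round(1),proj('top',X).round(1))
cv2.imwrite('pics/c9.png',np.hstack([cv2.resize(s[140:240,280:380],(400,400),interpolation=cv2.INTER_CUBIC),cv2.resize(t[170:270,340:440],(400,400),interpolation=cv2.INTER_CUBIC)]))"
```

```text
t 20.1 pos [ 0.5388 -0.1385  0.2613] ax 68.05 F [0.4 0.7 0.7] M [-0.01 -0.05  0.02] w 0.045
turn [-0.29 -0.33 -5.95] shift [-0.016  -0.0037  0.0012]
60 160.5 [325.6 177.9] [401.9 215.5]
60 162 [326.  177.7] [402.5 215.8]
60 164 [326.5 177.4] [403.4 216. ]
95 160.5 [333.2 183.1] [396.9 229.2]
95 162 [333.8 182.8] [398.  229.6]
95 164 [334.6 182.4] [399.3 230.1]
200 160.5 [357.1 199.6] [381.8 271.3]
200 162 [358.4 198.9] [383.9 272.1]
200 164 [360.1 198. ] [386.8 273.1]
215 160.5 [360.7 202.1] [379.6 277.4]
215 162 [362.1 201.3] [381.9 278.3]
215 164 [363.9 200.3] [385.  279.3]
```

View pics/c9.png

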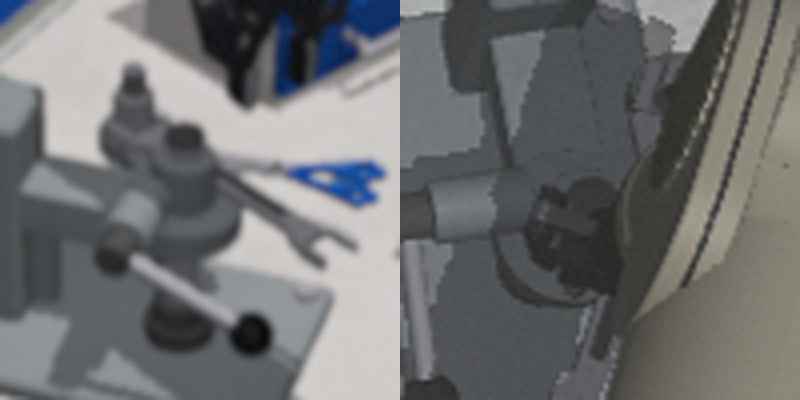

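The side crop shows the spanner on the nut with its handle against the guide. Its far jaw is near (322,247), which puts the handle direction at about 161°. I regrip there.

```bash
python3 -c "
from h import *
a=np.radians(161.2); go(.6841+.161*np.cos(a),-.1963+.161*np.sin(a),.152,71.2)"
```

```text
t 20.2 pos [ 0.544  -0.1395  0.2629] ax 68.1 F [ 0.2 -0.8  0.8] M [ 0.02  0.04 -0.02] w 0.0453
turn [ 0.03 -0.17 -3.1 ] shift [-0.0095 -0.0097  0.1108]
```

>>> move_arm(
  moves=[
    [0,0,-3.1,-0.0095,-0.0097,0.02,0.042],
    [0,0,-3.1,-0.0095,-0.0097,0.05,0.042],
    [0,0,-3.1,-0.0095,-0.0097,0.07,0.042],
    [0,0,-3.1,-0.0095,-0.0097,0.07,0.042],
    [0,0,-3.1,-0.0095,-0.0097,0.07,0.042],
  ],
)

```text
clock: 20.7
position: [0.5328, -0.1464, 0.1928]
ee_rot: [0.814, 0.581, -0.001, 0.001]
ft_force: [-0.8, 0.0, -0.5]
grip_width: 0.492
```

```bash
python3 -c "
from h import *
a=np.radians(161.2); go(.6841+.161*np.cos(a),-.1963+.161*np.sin(a),.152,71.2)"
```

```text
t 20.7 pos [ 0.5328 -0.1464  0.1928] ax 71.09 F [-0.8  0.  -0.5] M [-0.06 -0.02 -0.01] w 0.0421
turn [ 0.02  0.09 -0.11] shift [ 0.0016 -0.0017  0.0408]
```

>>> move_arm(
  moves=[
    [0,0,0,0.0016,-0.0017,0.02,0.042],
    [0,0,0,0.0016,-0.0017,0.04,0.042],
    [0,0,0,0.0016,-0.0017,0.04,0.03],
    [0,0,0,0.0016,-0.0017,0.04,0.022],
    [0,0,0,0.0016,-0.0017,0.04,0.015],
    [0,0,0,0.0016,-0.0017,0.04,0.015],
    [0,0,0,0.0016,-0.0017,0.04,0.015],
  ],
  grip_force=30,
)

```text
clock: 21.4
position: [0.5298, -0.1472, 0.1534]
ee_rot: [0.814, 0.58, -0.002, 0.001]
ft_force: [-4.6, -10.0, -6.6]
grip_width: 0.217
```

```bash
python3 -c "
from h import *
a=np.radians(161.2); go(.6841+.161*np.cos(a),-.1963+.161*np.sin(a),.152,71.2)"
```

```text
t 21.4 pos [ 0.5298 -0.1472  0.1534] ax 70.97 F [ -4.6 -10.   -6.6] M [-2.24  1.06  0.19] w 0.0186
turn [-0.02  0.23 -0.23] shift [0.0032 0.0009 0.0014]
```

>>> move_arm(
  moves=[
    [0,0,-0.6,-0.0015,0,0,0.015],
    [0,0,-1.1,-0.003,0,0,0.015],
    [0,0,-1.1,-0.003,0,0,0.015],
    [0,0,-1.1,-0.003,0,0,0.015],
  ],
)

```text
clock: 21.8
position: [0.5298, -0.1476, 0.1533]
ee_rot: [0.808, 0.589, -0.0, 0.0]
ft_force: [-5.3, -3.9, -0.4]
grip_width: 0.224
```

```bash
python3 -c "
from h import *
a=np.radians(162.3); go(.6841+.161*np.cos(a),-.1963+.161*np.sin(a),.152,72.3)
o=manip.get_obs();print(R.from_quat(o['ee_rot']).inv().apply(o['ft_force']))"
```

```text
t 21.8 pos [ 0.5298 -0.1476  0.1533] ax 72.15 F [-5.3 -3.9 -0.4] M [-0.81  1.17 -0.22] w 0.0191
turn [ 0.    0.05 -0.15] shift [0.0005 0.0009 0.0013]
[-5.27632986 -3.82189444  0.38850504]
```

>>> move_arm(
  moves=[
    [0,0,0,-0.001,0,0,0.015],
    [0,0,0,-0.001,0,0,0.012],
    [0,0,0,-0.001,0,0,0.012],
    [0,0,0,-0.001,-0.003,0,0.012],
    [0,0,0,-0.001,-0.006,0,0.012],
    [0,0,0,-0.001,-0.008,0,0.012],
  ],
  grip_force=100,
)

```text
clock: 22.4
position: [0.529, -0.1474, 0.1562]
ee_rot: [0.808, 0.589, 0.005, 0.007]
ft_force: [28.3, -12.6, -5.2]
grip_width: 0.191
```

```bash
python3 -c "
from h import *
a=np.radians(162.3); go(.6841+.199*np.cos(a),-.1963+.199*np.sin(a),.152,72.3)
o=manip.get_obs();print(R.from_quat(o['ee_rot']).inv().apply(o['ft_force']))"
```

```text
t 22.4 pos [ 0.529  -0.1474  0.1562] ax 72.21 F [ 28.3 -12.6  -5.2] M [-2.63 -5.76 -0.29] w 0.0163
turn [ 1.02  0.01 -0.09] shift [ 0.0005 -0.0365  0.0035]
[-3.38293326 30.73740297  5.76440714]
```

The pull meets 31 N: the jaw is wedged because the nut took up all the play. I relax the pull, then swing the handle 2° anticlockwise and most of the way back, so the jaw has free play again.

>>> move_arm(
  moves=[
    [0,0,0,0,0.007,0,0.012],
    [0,0,0,0,0.007,0,0.012],
    [0,0,-1,-0.0028,0.007,0,0.012],
    [0,0,-2,-0.0056,0.007,0,0.012],
    [0,0,-2,-0.0056,0.007,0,0.012],
  ],
)

```text
clock: 22.9
position: [0.5277, -0.1522, 0.1533]
ee_rot: [0.797, 0.604, 0.001, 0.0]
ft_force: [-2.3, 1.0, 7.2]
grip_width: 0.193
```

```bash
python3 -c "
from h import *
a=np.radians(164.3); go(.6841+.161*np.cos(a),-.1963+.161*np.sin(a),.152,74.3)
o=manip.get_obs();print(R.from_quat(o['ee_rot']).inv().apply(o['ft_force']))"
```

```text
t 22.9 pos [ 0.5277 -0.1522  0.1533] ax 74.28 F [-2.3  1.   7.2] M [ 0.33  0.54 -0.4 ] w 0.0165
turn [ 0.08 -0.07 -0.02] shift [-0.0001  0.0015  0.0013]
[ 0.3544724  -2.44882956 -7.23835649]
```

>>> move_arm(
  moves=[
    [0,0,0.7,0.002,0,0,0.012],
    [0,0,1.3,0.0037,0,0,0.012],
    [0,0,1.3,0.0037,0,0,0.012],
    [0,0,1.3,0.0037,-0.002,0,0.012],
    [0,0,1.3,0.0037,-0.004,0,0.012],
    [0,0,1.3,0.0037,-0.004,0,0.012],
  ],
)

```text
clock: 23.5
position: [0.5279, -0.1488, 0.1542]
ee_rot: [0.804, 0.594, 0.003, 0.004]
ft_force: [13.4, -5.4, -2.3]
grip_width: 0.193
```

```bash
python3 -c "
from h import *
a=np.radians(163); go(.6841+.199*np.cos(a),-.1963+.199*np.sin(a),.152,73)
o=manip.get_obs();print(R.from_quat(o['ee_rot']).inv().apply(o['ft_force']))"
```

```text
t 23.5 pos [ 0.5279 -0.1488  0.1542] ax 72.95 F [13.4 -5.4 -2.3] M [-1.18 -2.84 -0.4 ] w 0.0164
turn [ 0.54 -0.01 -0.05] shift [ 0.0002 -0.0357  0.0019]
[-1.26314317 14.40866718  2.46600001]
```

>>> move_arm(
  moves=[
    [0,0,0.7,0,0.004,0,0.012],
    [0,0,1.5,0,0.004,0,0.012],
    [0,0,1.5,0,0.004,0,0.012],
  ],
)

```text
clock: 23.8
position: [0.5282, -0.1488, 0.1533]
ee_rot: [0.812, 0.584, 0.0, -0.0]
ft_force: [-5.8, 1.1, 10.9]
grip_width: 0.196
```

```bash
python3 -c "
from h import *
a=np.radians(163); go(.6841+.199*np.cos(a),-.1963+.199*np.sin(a),.152,73)
o=manip.get_obs();print(R.from_quat(o['ee_rot']).inv().apply(o['ft_force']))"
```

```text
t 23.8 pos [ 0.5282 -0.1488  0.1533] ax 71.47 F [-5.8  1.1 10.9] M [0.19 1.16 0.27] w 0.0168
turn [ 0.   -0.03 -1.53] shift [-0.0009 -0.0361  0.0013]
[ -0.82708702  -5.88099958 -10.90090425]
```

>>> move_arm(
  moves=[
    [0,0,-0.5,0,0,-0.001,0.012],
    [0,0,-0.5,0,0,-0.002,0.012],
    [0,0,-0.5,0,-0.002,-0.0025,0.012],
    [0,0,-0.5,0,-0.004,-0.0025,0.012],
    [0,0,-0.5,0,-0.006,-0.0025,0.012],
  ],
)

```text
clock: 24.3
position: [0.5268, -0.1477, 0.1567]
ee_rot: [0.809, 0.588, 0.003, 0.004]
ft_force: [22.4, -4.9, -4.2]
grip_width: 0.189
```

```bash
python3 -c "
from h import *
a=np.radians(162); go(.6841+.199*np.cos(a),-.1963+.199*np.sin(a),.152,72)
o=manip.get_obs();print(R.from_quat(o['ee_rot']).inv().apply(o['ft_force']))"
```

```text
t 24.3 pos [ 0.5268 -0.1477  0.1567] ax 71.98 F [22.4 -4.9 -4.2] M [-1.14 -4.51 -0.07] w 0.0161
turn [ 0.62 -0.03 -0.02] shift [ 0.0024 -0.0344  0.0043]
[ 2.27781839 22.74073145  4.46713584]
```

Progress is only about 2 mm. I keep a moderate pull and wiggle the handle about the rod, as one would by hand.

>>> move_arm(
  moves=[
    [0,0,-0.8,-0.0022,0,0.001,0.012],
    [0,0,-1.6,-0.0045,0,0.001,0.012],
    [0,0,-0.8,-0.0022,0,0.001,0.012],
    [0,0,0,0,0,0.001,0.012],
    [0,0,0.8,0.0022,0,0.001,0.012],
    [0,0,0,0,0,0.001,0.012],
  ],
)

```text
clock: 24.9
position: [0.5245, -0.1472, 0.1547]
ee_rot: [0.809, 0.588, 0.001, 0.002]
ft_force: [8.9, -1.7, -1.3]
grip_width: 0.19
```

```bash
python3 -c "
from h import *
a=np.radians(162); go(.6841+.199*np.cos(a),-.1963+.199*np.sin(a),.152,72)
o=manip.get_obs();print(R.from_quat(o['ee_rot']).inv().apply(o['ft_force']))"
```

```text
t 24.9 pos [ 0.5245 -0.1472  0.1547] ax 71.96 F [ 8.9 -1.7 -1.3] M [-0.29 -1.75 -0.05] w 0.0162
turn [ 0.28  0.01 -0.04] shift [ 0.0026 -0.032   0.0026]
[1.18309609 8.98066478 1.37050342]
```

>>> move_arm(
  moves=[
    [0,0,-0.8,-0.0022,-0.001,0,0.012],
    [0,0,-1.4,-0.004,-0.002,0,0.012],
    [0,0,-0.7,-0.002,-0.003,0,0.012],
    [0,0,0,0,-0.004,0,0.012],
    [0,0,0.8,0.0022,-0.004,0,0.012],
    [0,0,0,0,-0.005,0,0.012],
    [0,0,-0.8,-0.0022,-0.005,0,0.012],
    [0,0,0,0,-0.005,0,0.012],
  ],
)

```text
clock: 25.7
position: [0.5172, -0.1456, 0.1538]
ee_rot: [0.809, 0.587, -0.0, -0.0]
ft_force: [-0.6, 1.2, -1.3]
grip_width: 0.187
```

```bash
python3 -c "
from h import *
a=np.radians(162); go(.6841+.199*np.cos(a),-.1963+.199*np.sin(a),.152,72)
o=manip.get_obs();print(R.from_quat(o['ee_rot']).inv().apply(o['ft_force']))"
```

```text
t 25.7 pos [ 0.5172 -0.1456  0.1538] ax 71.94 F [-0.6  1.2 -1.3] M [0.35 0.17 0.16] w 0.016
turn [-0.04 -0.03 -0.06] shift [ 0.0033 -0.0246  0.0018]
[ 0.9744406  -0.95296363  1.25441026]
```

>>> move_arm(
  moves=[
    [0,0,0,0,-0.004,0,0.012],
    [0,0,0,0,-0.008,0,0.012],
    [0,0,0,0,-0.012,0,0.012],
    [0,0,0,0,-0.016,0,0.012],
    [0,0,0,0,-0.02,0,0.012],
    [0,0,0,0,-0.0245,0,0.012],
    [0,0,0,0,-0.0245,0,0.012],
  ],
)

```text
clock: 26.4
position: [0.4936, -0.1376, 0.1538]
ee_rot: [0.809, 0.587, 0.0, -0.0]
ft_force: [-0.5, 0.7, -0.8]
grip_width: 0.199
```

```bash
python3 -c "
from h import *
a=np.radians(162); go(.6841+.199*np.cos(a),-.1963+.199*np.sin(a),.152,72)
o=manip.get_obs();print(R.from_quat(o['ee_rot']).inv().apply(o['ft_force']))"
```

```text
t 26.4 pos [ 0.4936 -0.1376  0.1538] ax 71.94 F [-0.5  0.7 -0.8] M [ 0.02  0.14 -0.03] w 0.017
turn [-0.03 -0.03 -0.06] shift [0.003  0.0003 0.0018]
[ 0.50763237 -0.73340727  0.824827  ]
```

>>> move_arm(
  moves=[
    [0,0,0,0,0,-0.008,0.012],
    [0,0,0,0,0,-0.016,0.012],
    [0,0,0,0,0,-0.024,0.012],
  ],
)

```text
clock: 26.7
position: [0.4944, -0.1379, 0.1787]
ee_rot: [0.809, 0.587, 0.0, 0.0]
ft_force: [-0.1, -0.1, -2.9]
grip_width: 0.194
```

>>> move_arm(
  moves=[
    [0,0,0,0,0,-0.02,0.012],
    [0,0,0,0,0,-0.04,0.012],
    [0,0,0,0,0,-0.06,0.012],
    [0,0,0,0,0,-0.07,0.012],
    [0,0,0,0,0,-0.07,0.012],
  ],
)

```text
clock: 27.2
position: [0.495, -0.138, 0.2492]
ee_rot: [0.809, 0.587, 0.001, 0.001]
ft_force: [-0.3, 0.2, -3.2]
grip_width: 0.192
```

```bash
python3 -c "
from h import *
go(.44,.19,.235,94)
t=cams.camera('top')[:,:,::-1]; cv2.imwrite('pics/t10.png',t)"
```

```text
t 27.2 pos [ 0.495  -0.138   0.2492] ax 71.94 F [-0.3  0.2 -3.2] M [0.07 0.11 0.04] w 0.0164
turn [  0.14  -0.03 -22.06] shift [ 0.2948 -0.154   0.0142]
```

Free. Now I carry it back to its original spot on the bench.

>>> move_arm(
  moves=[
    [0,0,0,0.04,-0.022,0,0.012],
    [0,0,-4,0.08,-0.044,0,0.012],
    [0,0,-8,0.12,-0.066,0,0.012],
    [0,0,-12,0.16,-0.088,0,0.012],
    [0,0,-16,0.2,-0.11,0,0.012],
    [0,0,-20,0.24,-0.133,0,0.012],
    [0,0,-22.9,0.28,-0.155,0,0.012],
    [0,0,-22.9,0.2936,-0.1626,0,0.012],
    [0,0,-22.9,0.2936,-0.1626,0,0.012],
    [0,0,-22.9,0.2936,-0.1626,0,0.012],
  ],
)

```text
clock: 28.25
position: [0.4306, 0.1908, 0.247]
ee_rot: [0.677, 0.736, -0.001, 0.0]
ft_force: [-0.1, -0.4, -2.3]
grip_width: 0.189
```

>>> move_arm(
  moves=[
    [0,0,0,0,0,0.04,0.012],
    [0,0,0,0,0,0.09,0.012],
    [0,0,0,0,0,0.14,0.012],
    [0,0,0,0,0,0.18,0.012],
    [0,0,0,0,0,0.21,0.012],
    [0,0,0,0,0,0.23,0.012],
    [0,0,0,0,0,0.23,0.012],
    [0,0,0,0,0,0.23,0.012],
  ],
)

```text
clock: 29.05
position: [0.4313, 0.1906, 0.0184]
ee_rot: [0.677, 0.736, -0.0, 0.0]
ft_force: [0.3, 1.2, -1.6]
grip_width: 0.186
```

```bash
python3 -c "
from h import *
go(.4314,.1914,.0025,94.8)"
```

```text
t 29.05 pos [0.4313 0.1906 0.0184] ax 94.73 F [ 0.3  1.2 -1.6] M [-0.01  0.16 -0.01] w 0.0159
turn [ 0.01  0.03 -0.07] shift [0.0008 0.0002 0.0159]
```

>>> move_arm(
  moves=[
    [0,0,0,0,0,0.006,0.012],
    [0,0,0,0,0,0.011,0.012],
    [0,0,0,0,0,0.014,0.012],
    [0,0,0,0,0,0.015,0.012],
    [0,0,0,0,0,0.015,0.012],
  ],
)

```text
clock: 29.55
position: [0.4309, 0.1919, 0.0034]
ee_rot: [0.677, 0.736, 0.0, -0.0]
ft_force: [-2.1, -1.8, 6.0]
grip_width: 0.194
```

```bash
python3 -c "
from h import *
go(.4314,.1914,.0025,94.8)"
```

```text
t 29.55 pos [0.4309 0.1919 0.0034] ax 94.84 F [-2.1 -1.8  6. ] M [-0.23  0.67 -0.02] w 0.0166
turn [ 0.01 -0.03  0.04] shift [-0.0005  0.0004  0.0009]
```

On the bench. I release, rise, swing aside and check.

>>> move_arm(
  moves=[
    [0,0,0,0,0,0,0.024],
    [0,0,0,0,0,0,0.04],
    [0,0,0,0,0,0,0.045],
    [0,0,0,0,0,-0.03,0.045],
    [0,0,0,0,0,-0.08,0.045],
    [0,0,0,0,0,-0.13,0.045],
    [0,0,0,0,0,-0.18,0.045],
  ],
)

```text
clock: 30.25
position: [0.4305, 0.1913, 0.1849]
ee_rot: [0.677, 0.736, 0.0, 0.0]
ft_force: [1.1, 1.8, 0.1]
grip_width: 0.526
```

>>> move_arm(
  moves=[
    [0,0,0,0.05,0,0,0.045],
    [0,0,0,0.1,-0.02,0,0.045],
    [0,0,0,0.15,-0.04,0,0.045],
    [0,0,0,0.2,-0.06,0,0.045],
    [0,0,0,0.25,-0.08,0,0.045],
    [0,0,0,0.3,-0.1,0,0.045],
    [0,0,0,0.3,-0.1,0,0.045],
  ],
)

```text
clock: 30.95
position: [0.3016, 0.4865, 0.1825]
ee_rot: [0.674, 0.738, -0.0, -0.001]
ft_force: [-0.6, -0.2, -0.5]
grip_width: 0.526
```

```bash
python3 -c "
from h import *
go(.4314,.1914,.0025,94.8)
t=cams.camera('top')[:,:,::-1]; s=cams.camera('side')[:,:,::-1]; cv2.imwrite('pics/t11.png',t); cv2.imwrite('pics/s11.png',s)
t0=cv2.imread('pics/top0.png')
z=lambda im:np.clip((cv2.resize(im[176:204,396:424],(336,336),interpolation=cv2.INTER_LANCZOS4).astype(float)-40)*1.7,0,255).astype(np.uint8)
a=cv2.resize(t[160:345,150:440],(464,296)); b=np.vstack([z(t0)[:296],z(t)[:300]])
c=np.zeros((596,800,3),np.uint8); c[:296,:464]=a; c[:,464:800]=b
c[300:596,:400]=cv2.resize(s[140:360,180:477],(400,296)); cv2.imwrite('pics/c12.png',c)"
```

```text
t 30.95 pos [0.3016 0.4865 0.1825] ax 95.19 F [-0.6 -0.2 -0.5] M [ 0.06 -0.01 -0.04] w 0.0449
turn [-0.07 -0.06  0.39] shift [-0.3058  0.1028  0.1795]
```

View pics/c12.png

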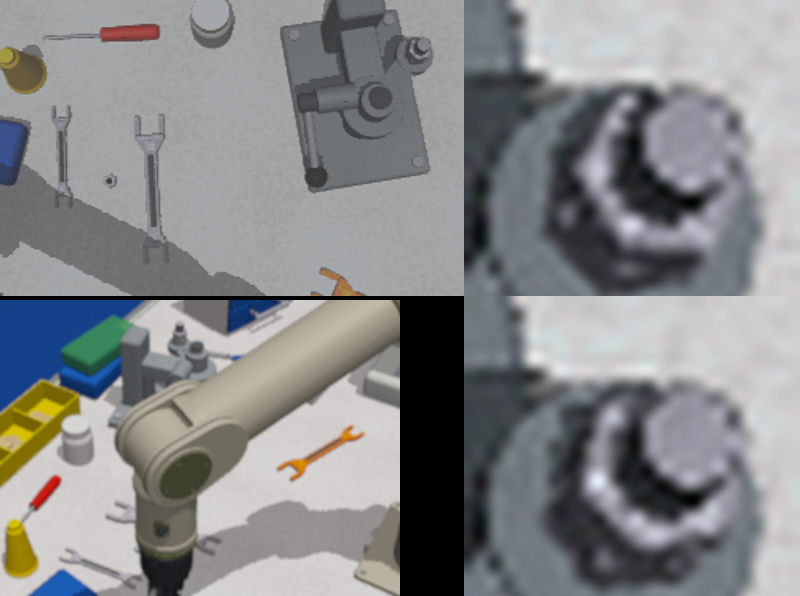

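The spanner lies flat at top (152,190) in the crop, clear of the press, and the bystanders are in place. The jam nut's corners show the expected turn, and the rod and lower nut look unchanged. I hand in.

```bash
python3 -c "
from h import *
print(manip.hand_in())"
```

```text
the job is handed in; nothing more can be done
None
```

I put the big spanner on the lower nut and turned the jam nut clockwise about 49° in all. It is locked: the wrist read 1.05 N m while turning and 0.87 N m standing, which is about 0.12 rad past meeting. Then I took the spanner off, laid it flat where it had lain on the bench, and handed the job in at 31 s.

- **Checks that passed:** before I released the spanner, its throat met the nut corner within 0.1 mm of where it should. In the last pictures the spanner lies flat and clear of the press, nothing else has visibly moved, and the jam nut shows the turn I gave it.
- **Torque slope:** the readings rose at about 2.4 N m per rad, not the stated 4, so I took the angle past meeting from the torque values themselves.
- **Drawing off:** the spanner did not come off cleanly. The jaw jammed at up to 31 N of pull, so I swung the handle a degree or two to free it. That may have turned the lower nut, by my estimate a few degrees and well under 20°. I saw no turn in the last picture but did not measure it.
- **Not checked:** I did not re-test the jam nut's tightness after the spanner was off, because the lower nut would then have been unheld.

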